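Set up the bench mixer with its carrier and two bottles

TASK

Put the loose two-cup carrier on the bench mixer: turn it so that its three holes match the turntable's three studs and slide it fully home, then swing the mixer's lock lever all the way over, away from the robot. After that stand the two amber glass bottles in the carrier's cups, one in each, and let go. Keep the bottles upright and lower them, don't drop them, and leave the other things on the table alone.

Things in the scene. Friction and masses are not known exactly. Their poses are not given: they have to be found in the camera images.
- mixer: White bench mixer, fixed to the table; cabinet 210 x 210 mm, top face 70 mm above the table. Origin: centre of its underside, on the turntable's axis. Its +x points away from the robot (position and yaw, up to 0.2 rad, vary). A side pod on its +y side, 100 x 60 mm and 50 mm high, carries the lock lever.
- turntable_top (a point): Centre of the top face of the mixer's round steel turntable (124 mm across), 80 mm above the table; z up. Three upright steel studs, 12 mm thick, 28 mm tall, the top 7 mm tapered to 5 mm, stand on a 36 mm radius at 90, 210 and 330 degrees from this point's x axis towards its y. Its angle varies; it turns only stiffly (about 0.5 N m).
- carrier: The loose carrier (about 0.45 kg), flat on the table at first, any yaw; origin: centre of its underside, z up. Aluminium plate 100 x 100 mm, 8 mm thick, with three 15 mm through holes on a 36 mm radius at 90, 210, 330 degrees from its x axis towards its y (the studs' pattern: it fits at three yaws, 120 degrees apart). One round cup on its +x and one on its -x side; 192 mm long overall.
- carrier_grip (a point): Centre of the carrier's handle bar, 78.5 mm above its underside (fully home: 78.5 mm above turntable_top); axes as carrier. The black bar is 64 mm long along x, 18 mm thick along y, 33 mm high, on two posts over the plate; take it across its 18 mm thickness.
- pocket0 (a point): Centre of the inner floor of the cup on the carrier's +x side, 70 mm from the carrier's middle and 5 mm above its underside. Cup: 45 mm inside diameter, 52 mm outside, rim 23 mm above this floor.
- pocket1 (a point): The same for the cup on the carrier's -x side.
- lock_lever (a joint): Angle of the lock lever: 0 leaning towards the robot (mixer -x), 1.0 rad fully over the other way (mixer +x), where it stops = locked. It starts between 0 and 0.2, is stiff by friction (under 2 N at its tip) and stays where it is left.
- lock_lever_tip (a point): Centre of the black ball (26 mm) at the tip of the lock lever on the mixer's side pod. The lever is 80 mm long, thin (10 mm), pivots 72 mm above the table about an axis along mixer y; upright at joint 0.5. The tip moves about 77 mm from end to end, about 142 mm above the table at both ends and 152 mm in between.
- bottle_a_center (a point): One of two identical amber glass bottles with paper label and white cap, standing upright: 38 mm diameter, 95 mm tall, about 0.12 kg. This point is on its axis, 47.5 mm above its underside. Straight sides up to 66 mm.
- bottle_b_center (a point): The other amber bottle, as bottle_a_center.
- dish: Bystander: low glass dish, 54 mm across, 13 mm high, between the bottles. Origin: centre of its underside.
- jar: Bystander: white plastic jar, 72 mm across, 80 mm tall. Origin: centre of its underside.
- tube_rack: Bystander: white tube rack with three capped tubes, 70 x 120 x 90 mm. Origin: centre of its underside.
- sanitiser: Bystander: clear pump bottle, 62 mm across, 200 mm tall. Origin: centre of its underside.
- cartons: Bystander: two stacked cartons, 170 x 110 x 90 mm. Origin: centre of the underside.
- thermometer: Bystander: white hand thermometer lying flat near the robot, 30 x 130 x 22 mm. Origin: centre of its underside.

How it is judged:
On the way, in this order (a step that is already met when the one before it is completed fails the run):
1. the carrier sits fully home on the three studs (horizontal distance between carrier_grip and turntable_top below 0.005 m and z of carrier_grip in the frame of turntable_top between 0.074 and 0.0825 m and angle between carrier_grip's own z axis and vertical below 0.05 rad), for 0.2 s.
2. with the carrier home, the lock lever is thrown over (all of step 1 and value of joint lock_lever above 0.85 rad), for 0.2 s.
3. with the carrier home and locked, a bottle stands in one of its cups (all of step 2 and ((horizontal distance between bottle_a_center and pocket0 below 0.008 m and z of bottle_a_center in the frame of pocket0 between 0.042 and 0.0525 m and angle between bottle_a_center's own z axis and vertical below 0.12 rad) or (horizontal distance between bottle_a_center and pocket1 below 0.008 m and z of bottle_a_center in the frame of pocket1 between 0.042 and 0.0525 m and angle between bottle_a_center's own z axis and vertical below 0.12 rad) or (horizontal distance between bottle_b_center and pocket0 below 0.008 m and z of bottle_b_center in the frame of pocket0 between 0.042 and 0.0525 m and angle between bottle_b_center's own z axis and vertical below 0.12 rad) or (horizontal distance between bottle_b_center and pocket1 below 0.008 m and z of bottle_b_center in the frame of pocket1 between 0.042 and 0.0525 m and angle between bottle_b_center's own z axis and vertical below 0.12 rad))), for 0.2 s.
At the end, for the whole second after the job is handed in: The carrier is home on the studs (within 5 mm of the turntable's axis, 4 mm in height, 0.05 rad tilt), the lock lever past 0.85 rad, one bottle standing in each cup (within 8 mm of its centre, 5 mm of its floor, 0.12 rad tilt), at rest and released (all of step 2 and (((horizontal distance between bottle_a_center and pocket0 below 0.008 m and z of bottle_a_center in the frame of pocket0 between 0.042 and 0.0525 m and angle between bottle_a_center's own z axis and vertical below 0.12 rad) and (horizontal distance between bottle_b_center and pocket1 below 0.008 m and z of bottle_b_center in the frame of pocket1 between 0.042 and 0.0525 m and angle between bottle_b_center's own z axis and vertical below 0.12 rad)) or ((horizontal distance between bottle_a_center and pocket1 below 0.008 m and z of bottle_a_center in the frame of pocket1 between 0.042 and 0.0525 m and angle between bottle_a_center's own z axis and vertical below 0.12 rad) and (horizontal distance between bottle_b_center and pocket0 below 0.008 m and z of bottle_b_center in the frame of pocket0 between 0.042 and 0.0525 m and angle between bottle_b_center's own z axis and vertical below 0.12 rad))) and linear speed of each of bottle_a, bottle_b below 0.02 m/s); the robot touches nothing.
It fails at once if a bottle is tipped over (angle between any of bottle_a_center, bottle_b_center's own z axis and vertical above 0.7 rad).
It fails at once if a bottle is dropped (falls faster than 0.6 m/s outside the fingers, before it stands in a cup) ((linear speed of bottle_a above 0.6 m/s and contact force between the fingers and bottle_a below 0.05 N and not ((horizontal distance between bottle_a_center and pocket0 below 0.008 m and z of bottle_a_center in the frame of pocket0 between 0.042 and 0.0525 m and angle between bottle_a_center's own z axis and vertical below 0.12 rad) or (horizontal distance between bottle_a_center and pocket1 below 0.008 m and z of bottle_a_center in the frame of pocket1 between 0.042 and 0.0525 m and angle between bottle_a_center's own z axis and vertical below 0.12 rad))) or (linear speed of bottle_b above 0.6 m/s and contact force between the fingers and bottle_b below 0.05 N and not ((horizontal distance between bottle_b_center and pocket0 below 0.008 m and z of bottle_b_center in the frame of pocket0 between 0.042 and 0.0525 m and angle between bottle_b_center's own z axis and vertical below 0.12 rad) or (horizontal distance between bottle_b_center and pocket1 below 0.008 m and z of bottle_b_center in the frame of pocket1 between 0.042 and 0.0525 m and angle between bottle_b_center's own z axis and vertical below 0.12 rad)))).
It fails at once if a bystander is moved more than 40 mm (distance of any of dish, jar, tube_rack, sanitiser, cartons, thermometer from where it was at the start of the episode above 0.04 m).
It also fails if it takes over 72 s, if anything falls off the work surface, if the arm or the gripper's body presses on something with over 40 N, if the wrist force passes 120 N, or if a joint passes its speed limit or range.

ROBOT

A 7-joint arm with a two-finger parallel gripper is mounted at the origin on the work surface. World frame = base frame: x ahead of the robot, y to its left, z up, the work surface at z = 0. Lengths are in m, angles in rad, forces in N, time in s.
With the tool pointing down it reaches from about 0.4 to 0.85 m from the base axis. Payload 4.5 kg.
Tool frame: the origin (TCP) lies midway between the tips of the shut fingers; the grasp point (between the pads) lies 19 mm behind it; z points along the fingers, x is the direction in which the jaws open and shut, and the axes are right-handed (so a half turn about z gives the same grasp; the last joint's range is limited). The gripper opens to 88 mm and grips with 3 to 60 N. Pads are 18 mm wide; open, the fingers measure 123 mm over their backs; the gripper's body (75 mm by 187 mm) begins 45 mm behind the grasp point.
Start: joints at [-1.234, 0.689, -0.195, 1.565, 0.157, 0.902, -0.215], TCP at [0.186, 0.597, 0.239] pointing down, gripper open.
Joint ranges: [-3.01, 3.01], [-0.46, 2.08], [-1.47, 1.51], [0.13, 2.56], [-1, 4.14], [0.04, 2.09], [-2.66, 2.66]. Speed limits (rad/s): [2.57, 2.57, 3.14, 3.14, 3.14, 3.14, 3.14].

INTERFACE

Orientations are given as a unit quaternion [x, y, z, w].
In Python, from plant import r gives the robot as it stands. The module is installed in compiled form; this text tells all that it offers.
- The arm moves only by the tool play_rows, never from a script. Its argument "increments" is a list of rows, each a list of 7 numbers: the opening, from 0 (shut) to 1 (fully open), then the shift along the tool's x, y, z in mm, then the turn, a rotation vector about the tool's x, y, z in rad. In form: [[hand, dx, dy, dz, wx, wy, wz], ...]. A call has exactly 8 rows; each row shifts and turns the pose as measured when the row begins, along the tool's axes as they then stand; what a row does not reach is not made up. A row lasts 1/8 s, in which the tool goes at most 62.5 mm and 10.7 degrees, less where a joint would pass 70% of its speed; a pose out of reach is approached as far as the arm can. A call is refused whole if a number of a shift passes 62.5 or a number of a turn 0.188, either way. A call with a gripper value outside its range is refused whole. The fingers move at their own pace and stop on an object; "grip_force" is the grip in N (left out, the last holds). Time passes only in rows, so rows that do not move let the fingers close, or fill a call up. It gives the time, the measured TCP pose, the force and the opening at its end, in the units of the state.
- r.get_state(): the state, without advancing time (a new reading comes with each control period).
- r.snapshot(name): name is "scene" or "top"; returns the picture (400x640x3 uint8, red, green, blue); there is no depth.
- r.get_calibration(name): a dict with "fx", "fy", "cx", "cy" (pixels), "R" (3x3) and "t" (3): a world point X has camera coordinates R X + t. Camera axes: x right, y down, z forward; pixel columns grow to the right and rows downward; lengths in m; the calibration is good to about 2 mm. A picture is of the moment at which its call begins. get_calibration takes no time and is no camera call.
- r.finish_job(): hands the job in, once; it reports no verdict.
The state is a dict: "clock": time; "q": joint angles; "qd": joint speeds; "joint_torque": joint torques, N m; "tool_pos": TCP position; "eef_rot": TCP orientation; "contact_force": force on the tool from outside, world axes, zero at the start; "moment": the same for the moment, N m; "opening": opening from 0.0 (shut) to 1.0 (fully open).
Only numpy, scipy, OpenCV 4.12 (cv2) and the standard library are available. Lean on these libraries where they do the work, as an engineer would, in place of code of your own. Each camera call takes 0.05 s, during which the arm holds its last target.

## Working session

There is one attempt and no reset: what is moved stays moved. The work goes in short steps, Python scripts to look and compute and a tool call to move; the robot and the scene stay as the last step left them, time stands still between calls to the robot, and variables do not carry over. Pictures are saved under pics/ and viewed, and the job is handed in when it is done.

Besides the shell and the picture viewer there is one more tool, called after "Request:" as name([rows], argument=value, ...), one row to a line, values as JSON. play_rows: Moves the arm, as the interface text tells. Its arguments: {"type":"object","properties":{"increments":{"type":"array"},"grip_force":{"type":"number"}},"required":["increments"]}

```bash
ls; mkdir -p pics
python3 - <<'E'
from plant import r
import cv2
s=r.get_state()
for k,v in s.items(): print(k,v)
for n in ("scene","top"):
    im=r.snapshot(n); cv2.imwrite(f"pics/{n}0.png",im[:,:,::-1]); c=r.get_calibration(n); print(n,c)
E
```

```text
pics
clock 0.0
q [-1.23420423  0.69000688 -0.19449899  1.56634626  0.15731117  0.90248877
 -0.21509635]
qd [-0.00056183 -0.00128263  0.00031498 -0.0007467  -0.00082881  0.00046515
  0.00059296]
joint_torque [-2.07128014e-04 -5.27560794e+01 -1.26670852e+00 -1.53429455e+01
 -5.25585737e-02  6.48506146e-03  1.70239441e-04]
tool_pos [0.18623497 0.59594374 0.23789477]
eef_rot [ 8.05638082e-01  5.92407308e-01 -7.01495032e-04  6.08496168e-04]
contact_force [ 0.46318821  0.16703936 -0.32458169]
moment [-0.01746924 -0.05489162  0.02135855]
opening 1.0007040334652302
scene {'fx': 391.43991609800497, 'fy': 391.43991609800497, 'cx': 320.8790007032506, 'cy': 204.84731709690283, 'R': array([[-0.6225805 ,  0.782414  ,  0.01489504],
       [ 0.65569907,  0.53195148, -0.53580441],
       [-0.4271443 , -0.32381471, -0.84421074]]), 't': array([ 0.38061116, -0.31196908,  1.47414729])}
top {'fx': 375.42374664649, 'fy': 375.42374664649, 'cx': 325.052834540872, 'cy': 204.84397061321857, 'R': array([[-2.84126179e-02, -9.99584767e-01, -4.79749709e-03],
       [-9.79488153e-01,  2.87985610e-02, -1.99433199e-01],
       [ 1.99488549e-01, -9.67327724e-04, -9.79899680e-01]]), 't': array([0.0252439 , 0.57919721, 1.42056975])}
```

View pics/scene0.png

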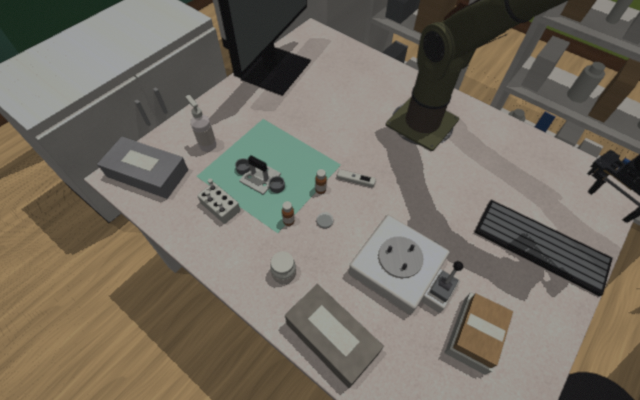

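View pics/top0.png

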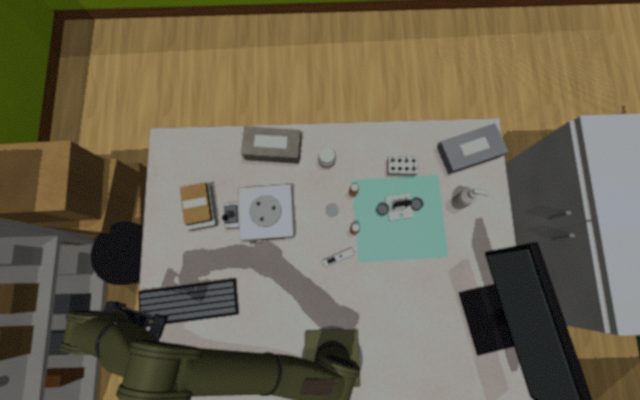

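```bash
cat > crop.py <<'E'
import cv2
def crop(src,dst,x0,y0,w,h,k):
    im=cv2.imread(src)[y0:y0+h,x0:x0+w]
    cv2.imwrite(dst,cv2.resize(im,None,fx=k,fy=k,interpolation=cv2.INTER_CUBIC))
E
python3 - <<'E'
from crop import crop
crop("pics/top0.png","pics/c1.png",215,165,100,75,8)
crop("pics/top0.png","pics/c2.png",340,165,100,75,8)
crop("pics/scene0.png","pics/c3.png",345,210,130,95,6)
crop("pics/scene0.png","pics/c4.png",220,140,130,95,6)
E
```

```text
(no output)
```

View pics/c1.png

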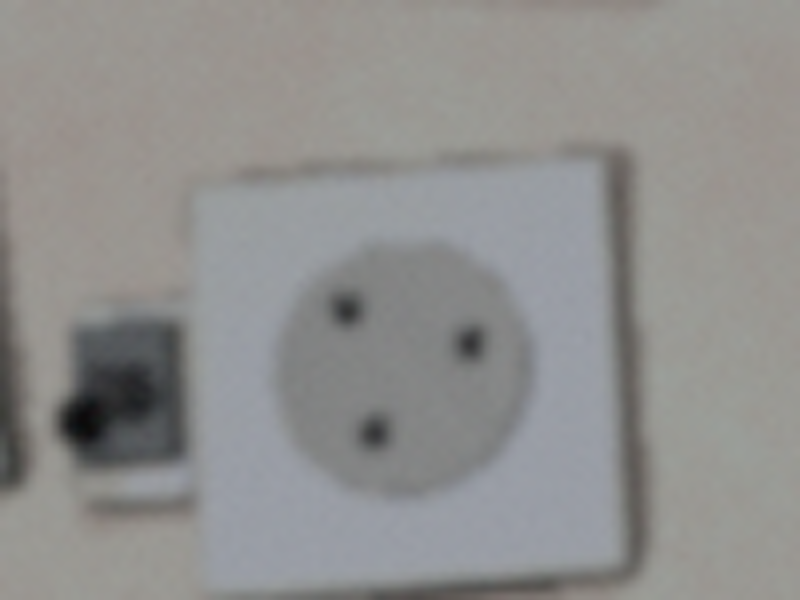

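View pics/c2.png

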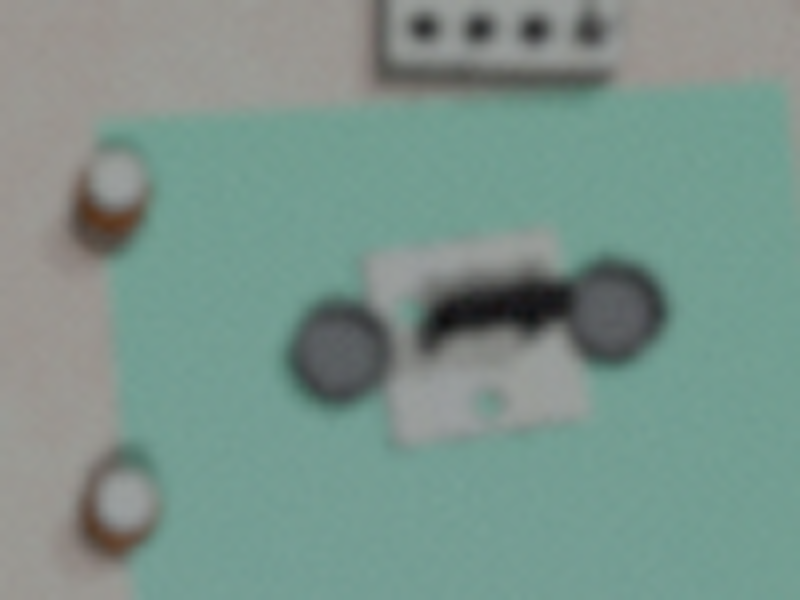

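View pics/c3.png

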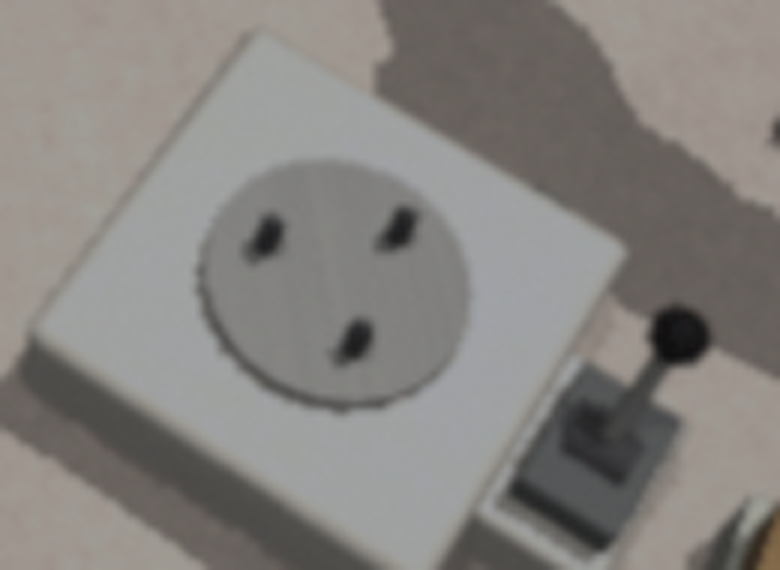

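View pics/c4.png

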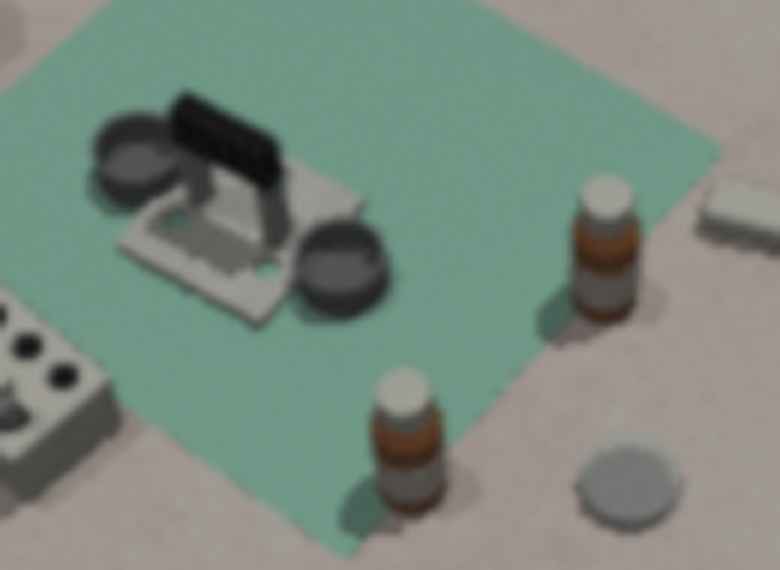

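```bash
cat > lib.py <<'E'
import numpy as np, cv2
from scipy.optimize import least_squares
from plant import r
CAL={n:r.get_calibration(n) for n in("scene","top")}
def proj(n,P):
    c=CAL[n];P=np.atleast_2d(P);q=P@np.array(c["R"]).T+c["t"]
    return np.c_[c["fx"]*q[:,0]/q[:,2]+c["cx"],c["fy"]*q[:,1]/q[:,2]+c["cy"]]
def unproj(n,uv,z):
    c=CAL[n];uv=np.atleast_2d(uv).astype(float);R=np.array(c["R"]);C=-R.T@c["t"]
    d=np.c_[(uv[:,0]-c["cx"])/c["fx"],(uv[:,1]-c["cy"])/c["fy"],np.ones(len(uv))]@R
    return C+d*((z-C[2])/d[:,2])[:,None]
def pick(pts,x0,y0,k): return (np.atleast_2d(pts)+.5)/k-.5+[x0,y0]
def ring(c,rad,n=40):
    a=np.linspace(0,2*np.pi,n);return np.asarray(c)+rad*np.c_[np.cos(a),np.sin(a),0*a]
def Rz(a): return np.array([[np.cos(a),-np.sin(a),0],[np.sin(a),np.cos(a),0],[0,0,1]])
def overlay(n,src,dst,win,polys):
    x0,y0,w,h,k=win;im=cv2.resize(cv2.imread(src)[y0:y0+h,x0:x0+w],None,fx=k,fy=k,interpolation=cv2.INTER_CUBIC)
    for P,col in polys:
        uv=(proj(n,P)-[x0,y0]+.5)*k-.5
        cv2.polylines(im,[np.round(uv*16).astype(np.int32)],False,col,1,cv2.LINE_AA,4)
    cv2.imwrite(dst,im)
HOLES=[.036*np.array([np.cos(a),np.sin(a),0]) for a in np.radians([90,210,330])]
def sq(hx,hy,z): return np.array([[-hx,-hy,z],[hx,-hy,z],[hx,hy,z],[-hx,hy,z],[-hx,-hy,z]])
def carrier(x,y,yaw,z0=0):
    L=[(sq(.05,.05,.008),(0,0,255)),(sq(.05,.05,0),(0,0,160)),(sq(.032,.009,.095),(255,0,255)),(sq(.032,.009,.062),(160,0,160))]
    for s in(1,-1): L+=[(ring([s*.07,0,.028],.026),(255,255,0)),(ring([s*.07,0,0],.026),(255,128,0)),(ring([s*.07,0,.028],.0225),(0,255,255))]
    for h in HOLES: L.append((ring(h+[0,0,.008],.0075),(0,255,0)))
    return [(P@Rz(yaw).T+[x,y,z0],c) for P,c in L]
def ttable(x,y,yaw):
    L=[(ring([0,0,.08],.062),(0,0,255))]
    for h in HOLES:L+=[(ring(h+[0,0,.08],.006),(0,255,0)),(ring(h+[0,0,.101],.006),(255,0,255))]
    return [(P@Rz(yaw).T+[x,y,0],c) for P,c in L]
def bottle(x,y,z0=0):
    return [(ring([x,y,z0],.019),(0,0,255)),(ring([x,y,z0+.066],.019),(0,255,0)),(ring([x,y,z0+.095],.011),(255,0,255))]
W={"c1":("top",(215,165,100,75,8)),"c2":("top",(340,165,100,75,8)),"c3":("scene",(345,210,130,95,6)),"c4":("scene",(220,140,130,95,6))}
E
cat > m1.py <<'E'
from lib import *
def pk(w,p): return pick(p,W[w][1][0],W[w][1][1],W[w][1][4])
# carrier
obs=[("c2",[[368,252],[553,230],[592,415],[398,447]],[[.05,.05,.008]]*4)]
def model(p):
    x,y,yaw=p; T=lambda P:np.atleast_2d(P)@Rz(yaw).T+[x,y,0]
    return T
# corners carrier frame: carrier +x=image left, +y=image down
O=[("top","c2",(368,252),(.05,-.05,.008)),("top","c2",(553,230),(-.05,-.05,.008)),("top","c2",(592,415),(-.05,.05,.008)),("top","c2",(398,447),(.05,.05,.008)),
("top","c2",(490,402),(0,.036,.006)),("top","c2",(340,352),(.07,0,.028)),("top","c2",(612,310),(-.07,0,.028)),
("scene","c4",(118,243),(-.05,-.05,.008)),("scene","c4",(262,324),(.05,-.05,.008)),("scene","c4",(365,203),(.05,.05,.008)),
("scene","c4",(180,220),(-.036*.866,-.018,.005)),("scene","c4",(268,267),(.036*.866,-.018,.005))]
for sel in("top","scene","both"):
    oo=[o for o in O if sel in(o[0],"both")]
    f=lambda p:np.concatenate([(proj(o[0],np.array(o[3])@Rz(p[2]).T+[p[0],p[1],0])-pk(o[1],o[2]))[0] for o in oo])
    s=least_squares(f,[.6,-.25,1.6]);print(sel,s.x,np.sqrt(np.mean(s.fun**2)))
pc=s.x
# turntable
for w,box in(("c1",(270,235,540,500)),("c3",(190,150,478,412))):
    pass
res={}
st={"c1":[(346,309),(469,345),(374,432)],"c3":[(266,238),(399,229),(354,341)]}
el={"c1":[(275,368),(533,368),(404,240),(404,497)],"c3":[(199,280),(471,290),(325,158),(345,402)]}
for w in st:
    n=W[w][0]
    e=unproj(n,pk(w,el[w]),.08)[:,:2]
    g=least_squares(lambda p:np.hypot(*(e-p[:2]).T)-p[2],[*e.mean(0),.06]);c=g.x[:2]
    b=unproj(n,pk(w,st[w]),.094)[:,:2]
    cs=b.mean(0);d=b-cs
    print(w,"disc",g.x,"studs c",cs,"rad",np.hypot(*d.T),"ang",np.degrees(np.arctan2(d[:,1],d[:,0]))%120)
    res[w]=(cs,np.degrees(np.arctan2(d[:,1],d[:,0]))%120)
tt=np.r_[(res["c1"][0]+res["c3"][0])/2,np.radians(np.mean([res["c1"][1],res["c3"][1]])-90)]
print("tt",tt)
bots=[]
B={"c2":[(117,180),(124,498)],"c4":[(404,383),(607,192)]}
for i in range(2):
    a=unproj("top",pk("c2",B["c2"][i]),.095)[0];print("bot",i,a)
    b=unproj("scene",pk("c4",B["c4"][i]),.095)[0];print(b); bots.append((a+b)/2)
ball_t=pk("c1",(82,420))[0];ball_s=pk("c3",(680,335))[0]
g=least_squares(lambda p:np.r_[(proj("top",p)-ball_t)[0],(proj("scene",p)-ball_s)[0]],[.5,.4,.14]);print("ball",g.x,g.fun)
for w,P in(("c1",ttable(*tt)+[(ring(g.x,.013),(0,255,255))]),("c2",carrier(*pc)+bottle(*bots[0][:2])+bottle(*bots[1][:2])),("c3",ttable(*tt)),("c4",carrier(*pc)+bottle(*bots[0][:2])+bottle(*bots[1][:2]))):
    n,win=W[w];overlay(n,f"pics/{n}0.png",f"pics/o_{w}.png",win,P)
E
python3 m1.py
```

```text
top [ 0.57403294 -0.29188655  1.68979021] 0.4795224599316798
scene [ 0.57319414 -0.29205799  1.67712772] 0.3250339132335503
both [ 0.57369483 -0.29198846  1.685494  ] 0.43296431147223513
c1 disc [0.55983421 0.241337   0.06289347] studs c [0.55995675 0.24275206] rad [0.03604444 0.03559101 0.03539118] ang [42.4565017  41.66611978 42.69956418]
c3 disc [0.56119825 0.24090773 0.0624674 ] studs c [0.56358407 0.24224339] rad [0.0357948  0.03608523 0.03573658] ang [43.21133481 42.83556577 42.61942259]
tt [ 0.56177041  0.24249772 -0.82761038]
bot 0 [ 0.63921909 -0.1063405   0.095     ]
[ 0.63640576 -0.11025778  0.095     ]
bot 1 [ 0.48388075 -0.10283955  0.095     ]
[ 0.48097429 -0.10606145  0.095     ]
ball [0.5264957  0.37805746 0.14803776] [ 0.05114381 -0.01475738  0.03505868  0.00771556]
```

View pics/o_c1.png

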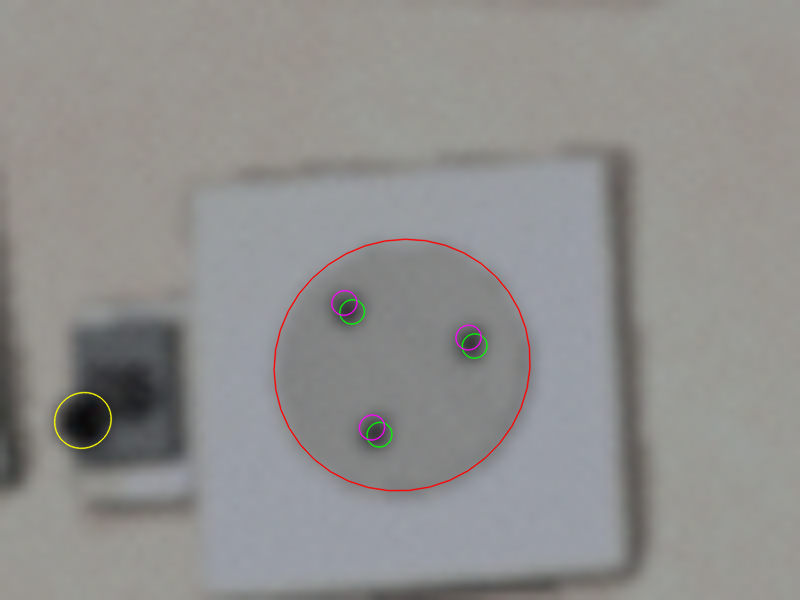

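View pics/o_c2.png

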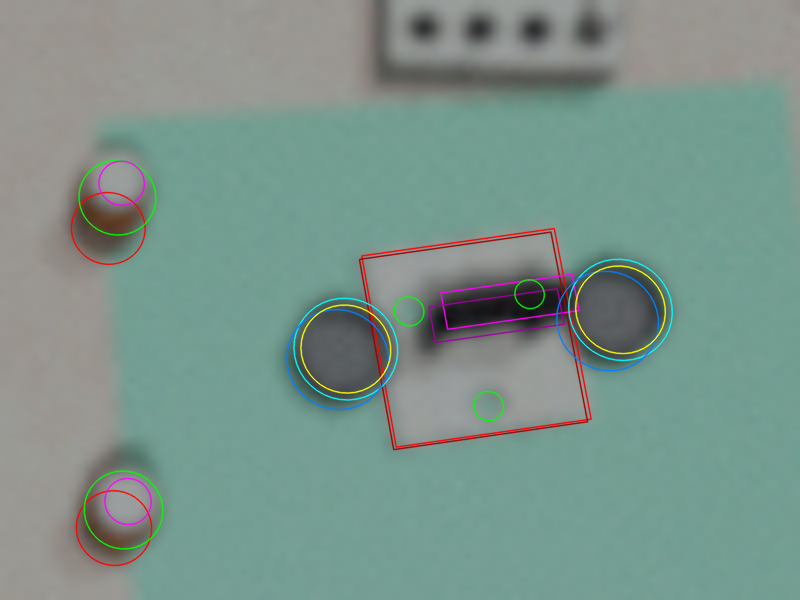

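View pics/o_c3.png

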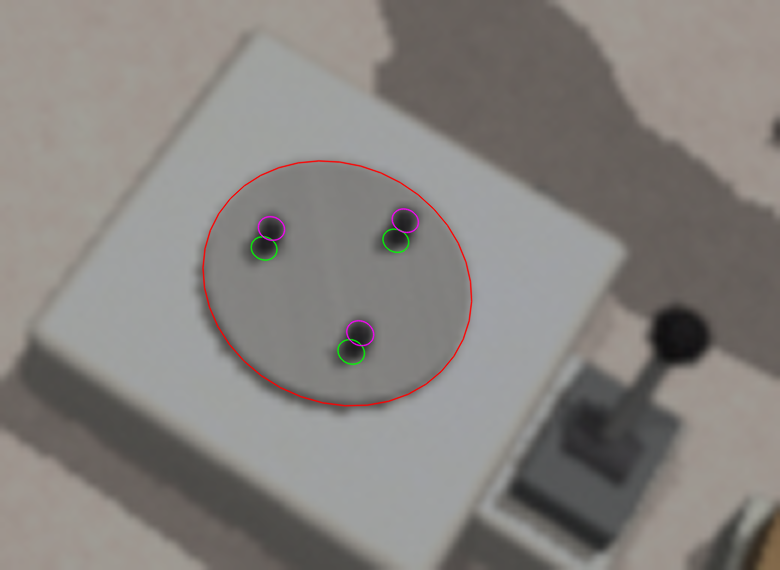

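View pics/o_c4.png

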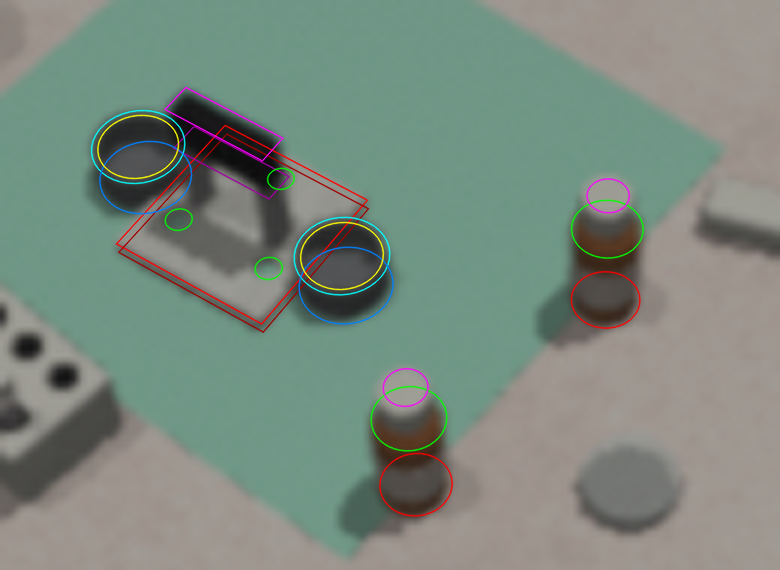

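```bash
cat > plan.py <<'E'
import numpy as np
from scipy.spatial.transform import Rotation as Ro
from plant import r
def plan(wps,hand,start=None):
    """wps: list of (x,y,z,toolx_angle_deg,nrows)"""
    s=r.get_state();p=np.array(s["tool_pos"]);R=Ro.from_quat(s["eef_rot"])
    rows=[]
    for x,y,z,a,n in wps:
        a=np.radians(a);X=np.array([np.cos(a),np.sin(a),0]);Z=np.array([0,0,-1.]);T=Ro.from_matrix(np.c_[X,np.cross(Z,X),Z])
        p1=np.array([x,y,z]);w=(R.inv()*T).as_rotvec()
        for i in range(n):
            d=R.inv().apply((p1-p)/(n-i)) if True else 0
            rows.append([hand,*np.round(d*1000,1),*np.round(w/n,3)])
            p=p+(p1-p)/(n-i);R=R*Ro.from_rotvec(w/n)
        R=T
    print("[" + ",\n".join(str([float(v) for v in q]) for q in rows)+"]",len(rows))
def st():
    s=r.get_state();M=Ro.from_quat(s["eef_rot"]).as_matrix()
    print("t",round(s["clock"],2),"tcp",np.round(s["tool_pos"],4),"xang",round(np.degrees(np.arctan2(M[1,0],M[0,0])),2),"tilt",np.round(M[:2,2],4),"F",np.round(s["contact_force"],2),"M",np.round(s["moment"],2),"open",round(s["opening"],3),"q",np.round(s["q"],2))
E
python3 - <<'E'
from plan import *
st()
plan([(.5,.27,.24,50,8),(.574,-.05,.22,20,6),(.574,-.292,.18,6.6,5),(.574,-.292,.06,6.6,5)],1)
from lib import *
print(unproj("top",[[463,197]],.1),unproj("scene",[[205,135]],.1))
print(unproj("top",[[403,165]],.09))
E
```

```text
t 0.1 tcp [0.1863 0.596  0.238 ] xang 72.65 tilt [-0.0003 -0.0016] F [-0.35 -0.47  0.07] M [-0.02  0.02 -0.01] open 0.999 q [-1.23  0.69 -0.19  1.57  0.16  0.9  -0.22]
[[1.0, -27.2, 49.6, -0.2, 0.0, 0.0, 0.049],
[1.0, -24.7, 50.9, -0.2, 0.0, 0.0, 0.049],
[1.0, -22.2, 52.0, -0.2, 0.0, 0.0, 0.049],
[1.0, -19.6, 53.1, -0.2, 0.0, 0.0, 0.049],
[1.0, -16.9, 54.0, -0.2, 0.0, 0.0, 0.049],
[1.0, -14.3, 54.7, -0.2, 0.0, 0.0, 0.049],
[1.0, -11.5, 55.4, -0.2, 0.0, 0.0, 0.049],
[1.0, -8.8, 55.9, -0.2, 0.0, 0.0, 0.049],
[1.0, -32.9, 43.7, 3.3, 0.0, 0.0, 0.087],
[1.0, -29.0, 46.4, 3.3, 0.0, 0.0, 0.087],
[1.0, -24.8, 48.8, 3.3, 0.0, 0.0, 0.087],
[1.0, -20.5, 50.8, 3.3, 0.0, 0.0, 0.087],
[1.0, -16.0, 52.4, 3.3, 0.0, 0.0, 0.087],
[1.0, -11.4, 53.5, 3.3, 0.0, 0.0, 0.087],
[1.0, -16.6, 45.5, 8.0, 0.0, 0.0, 0.047],
[1.0, -14.4, 46.2, 8.0, 0.0, 0.0, 0.047],
[1.0, -12.2, 46.8, 8.0, 0.0, 0.0, 0.047],
[1.0, -10.0, 47.3, 8.0, 0.0, 0.0, 0.047],
[1.0, -7.8, 47.8, 8.0, 0.0, 0.0, 0.047],
[1.0, 0.0, 0.0, 24.0, 0.0, 0.0, 0.0],
[1.0, 0.0, 0.0, 24.0, 0.0, 0.0, 0.0],
[1.0, 0.0, 0.0, 24.0, 0.0, 0.0, 0.0],
[1.0, 0.0, 0.0, 24.0, 0.0, 0.0, 0.0],
[1.0, 0.0, 0.0, 24.0, 0.0, 0.0, 0.0]] 24
[[ 0.58635788 -0.52125193  0.1       ]] [[ 0.60686345 -0.49369235  0.1       ]]
[[ 0.72415728 -0.30257762  0.09      ]]
```

Request:
play_rows([
  [1, -27, 50, 0, 0, 0, 0.05],
  [1, -25, 51, 0, 0, 0, 0.05],
  [1, -22, 52, 0, 0, 0, 0.05],
  [1, -20, 53, 0, 0, 0, 0.05],
  [1, -17, 54, 0, 0, 0, 0.05],
  [1, -14, 55, 0, 0, 0, 0.05],
  [1, -12, 55, 0, 0, 0, 0.05],
  [1, -9, 56, 0, 0, 0, 0.05],
], grip_force=40)

```text
clock: 1.1
tool_pos: [0.5025, 0.2623, 0.2342]
eef_rot: [0.907, 0.42, -0.003, -0.001]
contact_force: [0.3, 1.2, 0.2]
opening: 0.998
```

Run:
```python
from plan import *
st()
plan([(.574,-.05,.22,20,7),(.574,-.292,.18,6.6,5),(.574,-.292,.12,6.6,4)],1)
```

```text
t 1.1 tcp [0.5025 0.2623 0.2342] xang 49.68 tilt [-0.006  -0.0012] F [0.32 1.19 0.24] M [ 0.04 -0.06  0.04] open 0.998 q [-0.48  0.62 -0.13  1.75  0.11  0.79  0.2 ]
[[1.0, -27.4, 36.7, 2.0, -0.0, 0.001, 0.074],
[1.0, -24.6, 38.6, 2.0, -0.0, 0.001, 0.074],
[1.0, -21.7, 40.3, 2.0, -0.0, 0.001, 0.074],
[1.0, -18.7, 41.8, 2.0, -0.0, 0.001, 0.074],
[1.0, -15.5, 43.1, 2.0, -0.0, 0.001, 0.074],
[1.0, -12.3, 44.1, 2.0, -0.0, 0.001, 0.074],
[1.0, -9.0, 44.9, 2.0, -0.0, 0.001, 0.074],
[1.0, -16.6, 45.5, 8.0, 0.0, 0.0, 0.047],
[1.0, -14.4, 46.2, 8.0, 0.0, 0.0, 0.047],
[1.0, -12.2, 46.8, 8.0, 0.0, 0.0, 0.047],
[1.0, -10.0, 47.3, 8.0, 0.0, 0.0, 0.047],
[1.0, -7.8, 47.8, 8.0, 0.0, 0.0, 0.047],
[1.0, 0.0, 0.0, 15.0, 0.0, 0.0, 0.0],
[1.0, 0.0, 0.0, 15.0, 0.0, 0.0, 0.0],
[1.0, 0.0, 0.0, 15.0, 0.0, 0.0, 0.0],
[1.0, 0.0, 0.0, 15.0, 0.0, 0.0, 0.0]] 16
```

Tracking is accurate. Continue.

Request:
play_rows([
  [1, -27, 37, 2, 0, 0, 0.074],
  [1, -25, 39, 2, 0, 0, 0.074],
  [1, -22, 40, 2, 0, 0, 0.074],
  [1, -19, 42, 2, 0, 0, 0.074],
  [1, -15, 43, 2, 0, 0, 0.074],
  [1, -12, 44, 2, 0, 0, 0.074],
  [1, -9, 45, 2, 0, 0, 0.074],
  [1, -17, 46, 8, 0, 0, 0.047],
])

```text
clock: 2.1
tool_pos: [0.5741, -0.1126, 0.2095]
eef_rot: [0.99, 0.14, -0.003, -0.0]
contact_force: [1.0, 0.1, -0.2]
opening: 1.001
```

Request:
play_rows([
  [1, -14, 46, 8, 0, 0, 0.047],
  [1, -12, 47, 8, 0, 0, 0.047],
  [1, -10, 47, 8, 0, 0, 0.047],
  [1, -8, 48, 8, 0, 0, 0.047],
  [1, 0, 0, 10, 0, 0, 0],
  [1, 0, 0, 10, 0, 0, 0],
  [1, 0, 0, 10, 0, 0, 0],
  [1, 0, 0, 0, 0, 0, 0],
])

```text
clock: 3.1
tool_pos: [0.5661, -0.313, 0.1415]
eef_rot: [0.999, 0.042, -0.006, -0.001]
contact_force: [-0.4, 0.3, 0.1]
opening: 1.002
```

Run:
```python
from plan import *
import cv2
st()
for n in ("scene","top"): cv2.imwrite(f"pics/{n}1.png",r.snapshot(n)[:,:,::-1])
from crop import crop
crop("pics/scene1.png","pics/d1.png",200,90,150,110,5)
plan([(.574,-.292,.06,6.6,6)],1)
```

```text
t 3.1 tcp [ 0.5661 -0.313   0.1415] xang 4.86 tilt [-0.0122  0.0014] F [-0.44  0.27  0.06] M [-0.05  0.07 -0.04] open 1.002 q [ 0.42  0.84  0.02  1.57 -0.01  0.74  0.53]
[[1.0, 1.6, -3.5, 13.7, -0.0, 0.002, -0.005],
[1.0, 1.6, -3.5, 13.7, -0.0, 0.002, -0.005],
[1.0, 1.6, -3.5, 13.7, -0.0, 0.002, -0.005],
[1.0, 1.6, -3.5, 13.8, -0.0, 0.002, -0.005],
[1.0, 1.6, -3.5, 13.8, -0.0, 0.002, -0.005],
[1.0, 1.6, -3.4, 13.8, -0.0, 0.002, -0.005]] 6
```

View pics/d1.png

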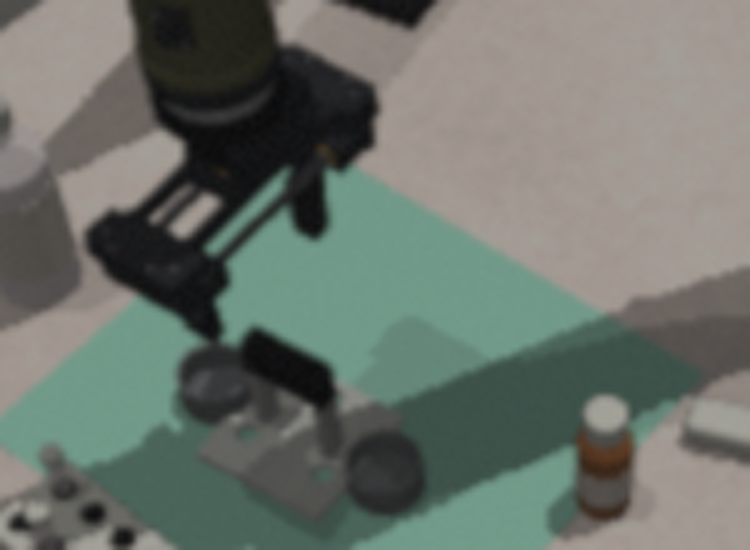

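The gripper (jaws along world x) hangs over the bar, a bit to the right; I'll correct and descend.

Request:
play_rows([
  [1, 5, -10, 0, 0, 0.012, -0.03],
  [1, 5, -11, 5, 0, 0, 0],
  [1, 0, 0, 12, 0, 0, 0],
  [1, 0, 0, 16, 0, 0, 0],
  [1, 0, 0, 16, 0, 0, 0],
  [1, 0, 0, 16, 0, 0, 0],
  [1, 0, 0, 10, 0, 0, 0],
  [1, 0, 0, 0, 0, 0, 0],
])

```text
clock: 4.2
tool_pos: [0.5754, -0.2892, 0.0617]
eef_rot: [0.998, 0.059, 0.001, -0.001]
contact_force: [0.4, 0.1, 0.2]
opening: 0.998
```

Run:
```python
from plan import *
import cv2
st()
for n in ("scene","top"): cv2.imwrite(f"pics/{n}2.png",r.snapshot(n)[:,:,::-1])
from crop import crop
crop("pics/scene2.png","pics/d2.png",200,90,150,110,5)
plan([(.574,-.292,.06,6.6,1)],1)
```

```text
t 4.2 tcp [ 0.5754 -0.2892  0.0617] xang 6.75 tilt [0.0018 0.002 ] F [0.4  0.15 0.16] M [-0.02  0.07 -0.02] open 0.998 q [ 0.39  0.94  0.    1.63 -0.01  0.57  0.52]
[[1.0, -2.4, 2.3, 2.9, -0.001, -0.004, 0.003]] 1
```

View pics/d2.png

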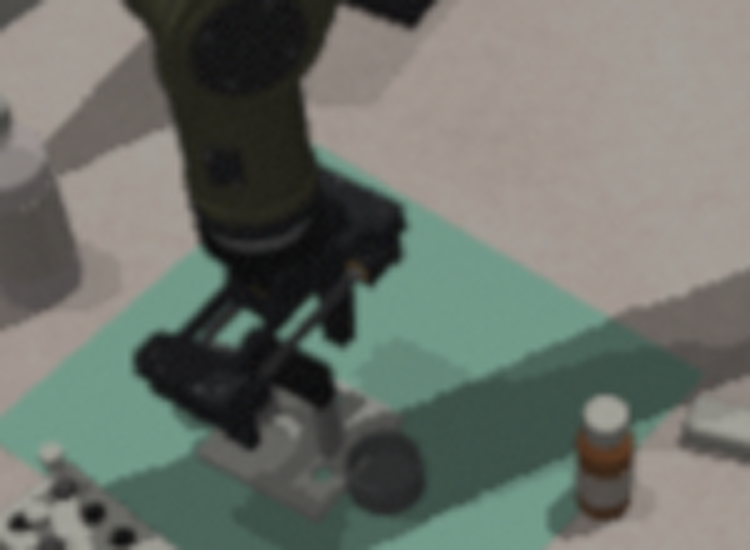

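The fingers straddle the bar. Closing.

Request:
play_rows([
  [1, -2, 2, 2, 0, 0, 0],
  [0, 0, 0, 0, 0, 0, 0],
  [0, 0, 0, 0, 0, 0, 0],
  [0, 0, 0, 0, 0, 0, 0],
  [0, 0, 0, 0, 0, 0, 0],
  [0, 0, 0, 0, 0, 0, 0],
  [0, 0, 0, 0, 0, 0, 0],
  [0, 0, 0, 0, 0, 0, 0],
], grip_force=50)

```text
clock: 5.3
tool_pos: [0.5751, -0.2925, 0.0627]
eef_rot: [0.998, 0.059, 0.003, 0.0]
contact_force: [-3.1, 0.6, 1.8]
opening: 0.228
```

Run:
```python
from plan import *
st()
plan([(.574,-.292,.20,6.6,5),(.56,-.05,.22,0,6),(.5617,.2425,.22,-17.4,7)],0)
```

```text
t 5.3 tcp [ 0.5751 -0.2925  0.0627] xang 6.75 tilt [ 0.0062 -0.0003] F [-3.1   0.62  1.82] M [-0.05  0.79  0.03] open 0.228 q [ 0.4   0.94  0.    1.63 -0.01  0.57  0.52]
[[0.0, -0.0, -0.1, -27.5, 0.0, -0.001, 0.001],
[0.0, -0.1, -0.1, -27.5, 0.0, -0.001, 0.001],
[0.0, -0.1, -0.1, -27.5, 0.0, -0.001, 0.001],
[0.0, -0.1, -0.1, -27.5, 0.0, -0.001, 0.001],
[0.0, -0.2, -0.1, -27.5, 0.0, -0.001, 0.001],
[0.0, 2.3, -40.3, -3.3, 0.0, 0.0, 0.019],
[0.0, 1.5, -40.4, -3.3, 0.0, 0.0, 0.019],
[0.0, 0.8, -40.4, -3.3, 0.0, 0.0, 0.019],
[0.0, -0.0, -40.4, -3.3, 0.0, 0.0, 0.019],
[0.0, -0.8, -40.4, -3.3, 0.0, 0.0, 0.019],
[0.0, -1.6, -40.4, -3.3, 0.0, 0.0, 0.019],
[0.0, 0.2, -41.8, 0.0, 0.0, 0.0, 0.043],
[0.0, -1.6, -41.8, 0.0, 0.0, 0.0, 0.043],
[0.0, -3.4, -41.6, 0.0, 0.0, 0.0, 0.043],
[0.0, -5.2, -41.5, 0.0, 0.0, 0.0, 0.043],
[0.0, -7.0, -41.2, 0.0, 0.0, 0.0, 0.043],
[0.0, -8.8, -40.9, 0.0, 0.0, 0.0, 0.043],
[0.0, -10.5, -40.4, 0.0, 0.0, 0.0, 0.043]] 18
```

Request:
play_rows([
  [0, 0, 0, -20, 0, 0, 0],
  [0, 0, 0, -28, 0, 0, 0],
  [0, 0, 0, -28, 0, 0, 0],
  [0, 0, 0, -28, 0, 0, 0],
  [0, 0, 0, -28, 0, 0, 0],
  [0, 2, -40, -4, 0, 0, 0.02],
  [0, 1, -40, -4, 0, 0, 0.02],
  [0, 1, -40, -4, 0, 0, 0.02],
])

```text
clock: 6.3
tool_pos: [0.5639, -0.1737, 0.2161]
eef_rot: [1.0, 0.024, 0.003, 0.001]
contact_force: [1.2, 0.2, -3.5]
opening: 0.199
```

Run:
```python
from plan import *
st()
plan([(.5617,.2425,.22,-17.4,10)],0)
```

```text
t 6.3 tcp [ 0.5639 -0.1737  0.2161] xang 2.73 tilt [ 0.0052 -0.0017] F [ 1.18  0.16 -3.49] M [-0.    0.03  0.01] open 0.199 q [ 0.19  0.67  0.05  1.71 -0.04  0.76  0.31]
[[0.0, 1.8, -41.6, -0.5, 0.0, -0.001, 0.035],
[0.0, 0.3, -41.6, -0.5, 0.0, -0.001, 0.035],
[0.0, -1.2, -41.6, -0.4, 0.0, -0.001, 0.035],
[0.0, -2.6, -41.5, -0.4, 0.0, -0.001, 0.035],
[0.0, -4.1, -41.4, -0.4, 0.0, -0.001, 0.035],
[0.0, -5.5, -41.3, -0.4, 0.0, -0.001, 0.035],
[0.0, -7.0, -41.0, -0.4, 0.0, -0.001, 0.035],
[0.0, -8.4, -40.8, -0.4, 0.0, -0.001, 0.035],
[0.0, -9.8, -40.4, -0.4, 0.0, -0.001, 0.035],
[0.0, -11.3, -40.1, -0.4, 0.0, -0.001, 0.035]] 10
```

Request:
play_rows([
  [0, 2, -42, 0, 0, 0, 0.035],
  [0, 0, -42, 0, 0, 0, 0.035],
  [0, -1, -42, 0, 0, 0, 0.035],
  [0, -3, -42, 0, 0, 0, 0.035],
  [0, -4, -41, 0, 0, 0, 0.035],
  [0, -6, -41, 0, 0, 0, 0.035],
  [0, -7, -41, 0, 0, 0, 0.035],
  [0, -8, -41, 0, 0, 0, 0.035],
])

```text
clock: 7.3
tool_pos: [0.5599, 0.1725, 0.2236]
eef_rot: [0.993, -0.121, 0.004, -0.001]
contact_force: [0.9, 0.4, -4.2]
opening: 0.196
```

Run:
```python
from plan import *
st()
plan([(.5617,.2425,.20,-17.4,5)],0)
```

```text
t 7.3 tcp [0.5599 0.1725 0.2236] xang -13.84 tilt [0.0083 0.0019] F [ 0.95  0.37 -4.21] M [-0.11  0.08  0.01] open 0.196 q [-0.49  0.66  0.2   1.73 -0.17  0.77 -0.46]
[[0.0, -3.0, -13.7, 4.7, -0.001, -0.001, 0.012],
[0.0, -3.2, -13.6, 4.7, -0.001, -0.001, 0.012],
[0.0, -3.4, -13.6, 4.7, -0.001, -0.001, 0.012],
[0.0, -3.5, -13.6, 4.7, -0.001, -0.001, 0.012],
[0.0, -3.7, -13.5, 4.7, -0.001, -0.001, 0.012]] 5
```

Request:
play_rows([
  [0, -3, -14, 5, 0, -0.003, 0.012],
  [0, -3, -14, 5, 0, -0.003, 0.012],
  [0, -3, -14, 5, 0, -0.002, 0.012],
  [0, -3, -13, 5, 0, 0, 0.012],
  [0, -3, -10, 5, 0, 0, 0.012],
  [0, 0, 0, 0, 0, 0, 0],
  [0, 0, 0, 0, 0, 0, 0],
  [0, 0, 0, 0, 0, 0, 0],
])

```text
clock: 8.3
tool_pos: [0.5616, 0.2426, 0.1984]
eef_rot: [0.988, -0.151, -0.001, -0.002]
contact_force: [0.5, 0.5, -3.1]
opening: 0.199
```

Run:
```python
from plan import *
import cv2
st()
for n in ("scene","top"): cv2.imwrite(f"pics/{n}3.png",r.snapshot(n)[:,:,::-1])
st()
from crop import crop
crop("pics/scene3.png","pics/d3.png",345,180,130,95,6)
crop("pics/top3.png","pics/d4.png",215,165,100,75,8)
```

```text
t 8.3 tcp [0.5616 0.2426 0.1984] xang -17.41 tilt [-0.0009  0.0039] F [ 0.5   0.48 -3.13] M [-0.14  0.11 -0.04] open 0.199 q [-0.6   0.73  0.21  1.66 -0.21  0.77 -0.59]
t 8.4 tcp [0.5617 0.2425 0.1984] xang -17.42 tilt [-0.0008  0.0039] F [-0.14 -0.78 -4.43] M [-0.15  0.08 -0.06] open 0.202 q [-0.6   0.73  0.21  1.66 -0.21  0.77 -0.59]
```

View pics/d3.png

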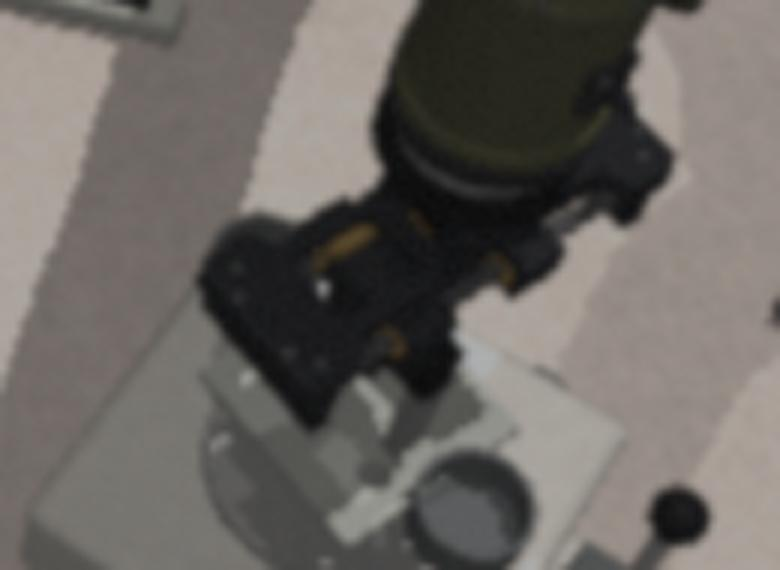

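View pics/d4.png

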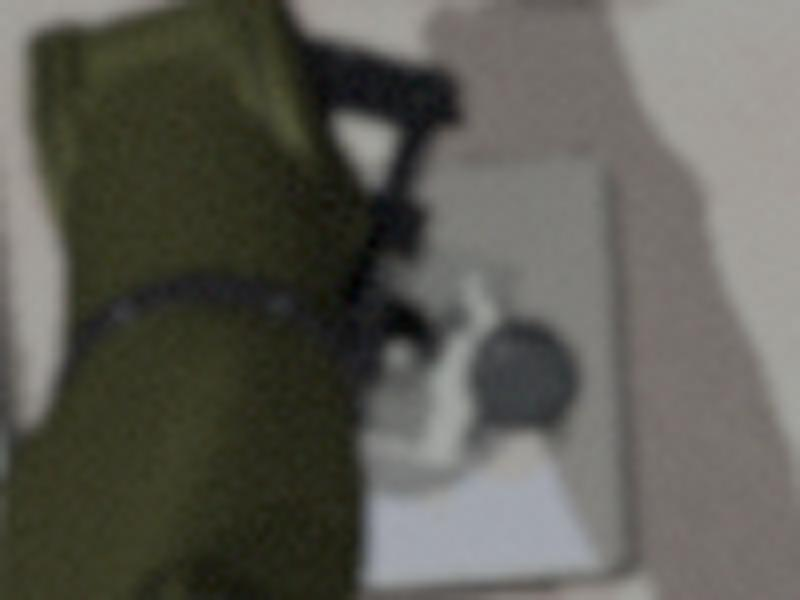

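Run:
```python
from lib import *
import sys
z0=.1984-.0627
for n,w,f in(("scene",(345,180,130,95,6),"3"),("top",(215,165,100,75,8),"3")):
    overlay(n,f"pics/{n}{f}.png",f"pics/e_{n}.png",w,carrier(.5617,.2425,np.radians(72.6),z0))
```

```text
(no output)
```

View pics/e_scene.png

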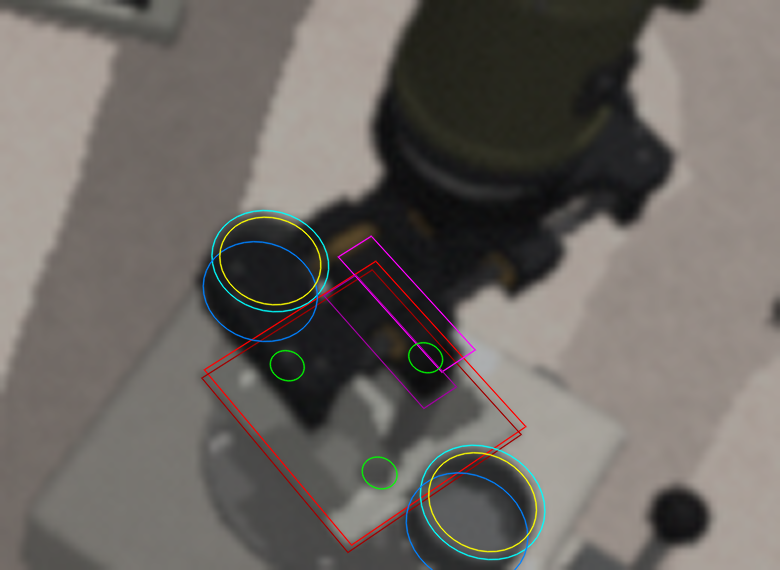

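View pics/e_top.png

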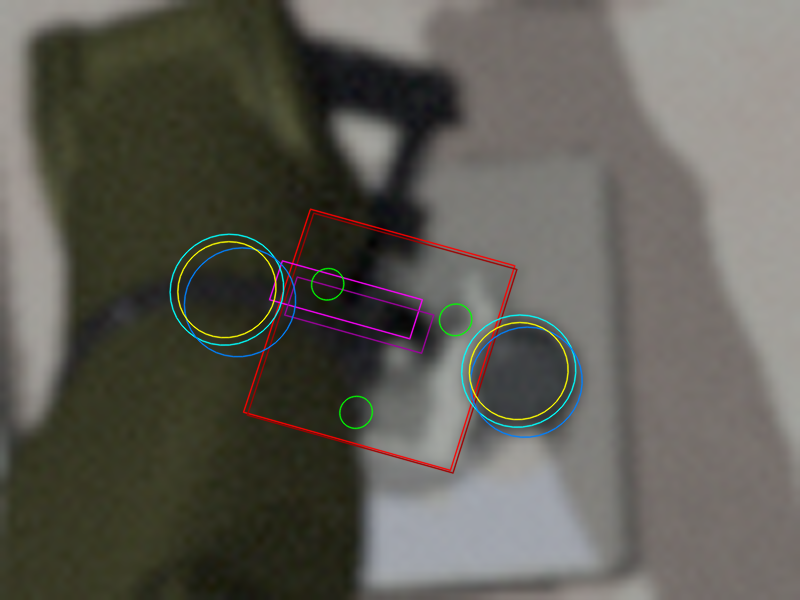

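```bash
cat > studs.py <<'E'
from lib import *
from scipy.optimize import minimize
def sil(n,p,win,ss=8):
    x0,y0,w,h=win;m=np.zeros((h*ss,w*ss),np.uint8)
    for hl in HOLES:
        P=np.vstack([ring(hl+[0,0,.08],.006,24),ring(hl+[0,0,.101],.006,24),ring(hl+[0,0,.108],.0025,24)])@Rz(p[2]).T+[p[0],p[1],0]
        uv=((proj(n,P)-[x0,y0]+.5)*ss-.5).astype(np.float32)
        hull=cv2.convexHull(uv);cv2.fillConvexPoly(m,np.round(hull*16).astype(np.int32),255,cv2.LINE_AA,4)
    m=cv2.resize(m.astype(np.float32)/255,(w,h),interpolation=cv2.INTER_AREA)
    return cv2.GaussianBlur(m,(0,0),p[3])
for n,win in(("top",(252,198,28,26)),("scene",(383,240,36,34))):
    im=cv2.cvtColor(cv2.imread(f"pics/{n}0.png"),cv2.COLOR_BGR2GRAY).astype(float)
    x0,y0,w,h=win;I=im[y0:y0+h,x0:x0+w].ravel()
    def f(p):
        m=sil(n,[p[0],p[1],p[2],abs(p[3])+.3],win).ravel();A=np.c_[m,np.ones_like(m)]
        c=np.linalg.lstsq(A,I,rcond=None)[0];return ((A@c-I)**2).mean()
    best=min((minimize(f,[.5617+a,.2425+b,-.8276,.5],method="Nelder-Mead",options=dict(initial_simplex=np.array([.5617+a,.2425+b,-.8276,.5])+np.vstack([np.zeros(4),np.diag([.003,.003,.05,.3])]),xatol=1e-5)) for a in(0,-.003) for b in(0,-.003)),key=lambda s:s.fun)
    print(n,best.x,best.fun,np.degrees(best.x[2]))
    overlay(n,f"pics/{n}0.png",f"pics/s_{n}.png",(x0-6,y0-6,w+12,h+12,14),ttable(*best.x[:3]))
E
python3 studs.py
python3 - <<'E'
from crop import crop
crop("pics/scene3.png","pics/d3.png",395,235,50,40,16)
crop("pics/top3.png","pics/d4.png",255,190,40,36,16)
E
```

```text
top [ 0.56068938  0.24306259 -0.82509634  0.7381238 ] 24.6574708274323 -47.27453785226936
scene [ 0.56183546  0.24229195 -0.82179081  0.58618837] 56.04690522437727 -47.08514512295056
```

View pics/s_scene.png

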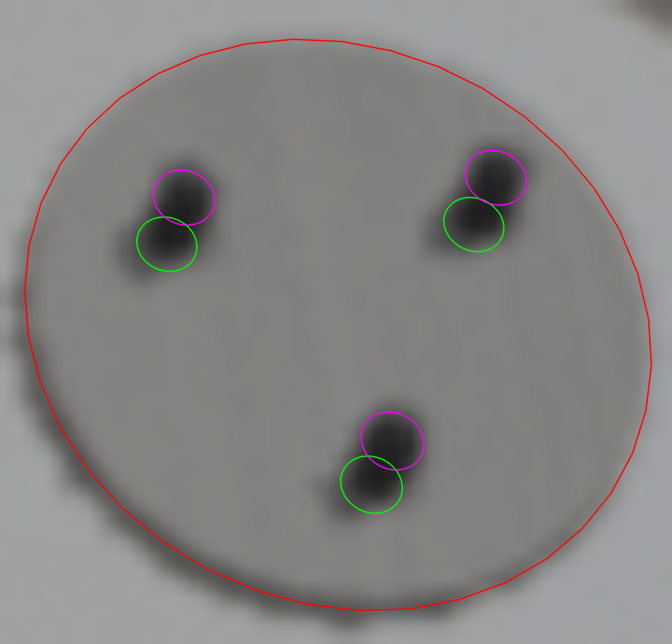

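View pics/d3.png

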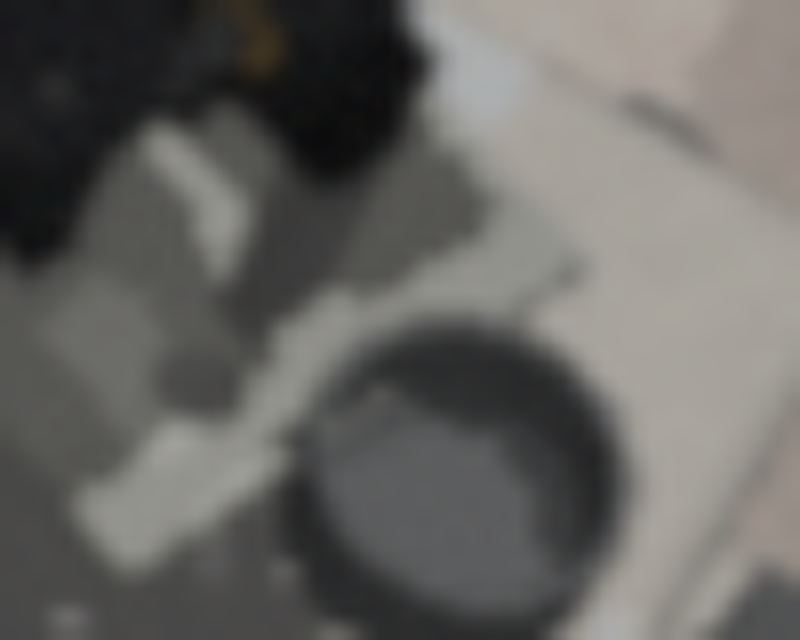

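View pics/d4.png

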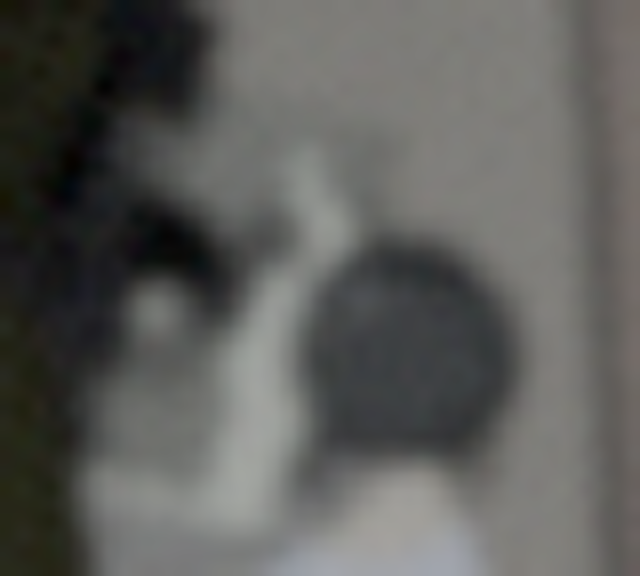

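Request:
play_rows([
  [0, -1.5, -0.8, 5, 0, 0, -0.003],
  [0, 0, 0, 8, 0, 0, 0],
  [0, 0, 0, 8, 0, 0, 0],
  [0, 0, 0, 5, 0, 0, 0],
  [0, 0, 0, 2, 0, 0, 0],
  [0, 0, 0, 2, 0, 0, 0],
  [0, 0, 0, 0, 0, 0, 0],
  [0, 0, 0, 0, 0, 0, 0],
])

```text
clock: 9.4
tool_pos: [0.5606, 0.2435, 0.1663]
eef_rot: [0.989, -0.15, -0.001, -0.002]
contact_force: [-0.3, -0.7, -3.5]
opening: 0.201
```

Run:
```python
from plan import *
import cv2
st()
cv2.imwrite(f"pics/scene4.png",r.snapshot("scene")[:,:,::-1])
cv2.imwrite(f"pics/top4.png",r.snapshot("top")[:,:,::-1])
from crop import crop
crop("pics/scene4.png","pics/d5.png",375,225,80,60,10)
plan([(.5605,.2437,.166,-17.2,1)],0)
```

```text
t 9.4 tcp [0.5606 0.2435 0.1663] xang -17.27 tilt [-0.0007  0.0038] F [-0.3  -0.66 -3.49] M [-0.11 -0.02 -0.04] open 0.201 q [-0.59  0.77  0.2   1.69 -0.22  0.7  -0.58]
[[0.0, -0.1, -0.1, 0.3, -0.003, 0.002, -0.001]] 1
```

View pics/d5.png

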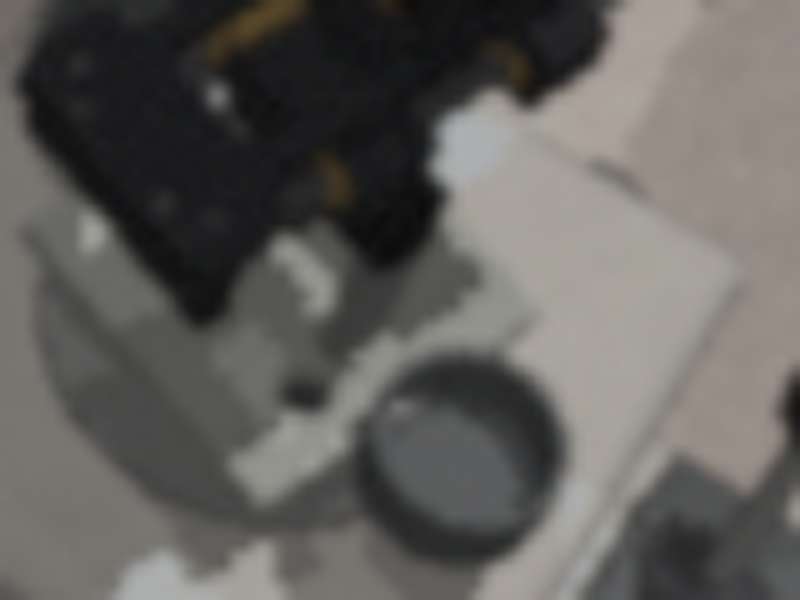

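No contact force with the plate 4 mm below the stud tips: they're entering. Continue down gently.

Request:
play_rows([
  [0, 0, 0, 2, 0, 0, 0],
  [0, 0, 0, 2, 0, 0, 0],
  [0, 0, 0, 2, 0, 0, 0],
  [0, 0, 0, 2, 0, 0, 0],
  [0, 0, 0, 2, 0, 0, 0],
  [0, 0, 0, 2, 0, 0, 0],
  [0, 0, 0, 2, 0, 0, 0],
  [0, 0, 0, 0, 0, 0, 0],
])

```text
clock: 10.5
tool_pos: [0.5606, 0.2436, 0.1513]
eef_rot: [0.989, -0.15, -0.001, -0.002]
contact_force: [-0.2, -0.4, -4.9]
opening: 0.192
```

Run:
```python
from plan import *
st()
```

```text
t 10.5 tcp [0.5606 0.2436 0.1513] xang -17.27 tilt [-0.0008  0.0038] F [-0.19 -0.41 -4.95] M [-0.07  0.1   0.04] open 0.192 q [-0.59  0.79  0.19  1.7  -0.23  0.67 -0.58]
```

Sliding freely on the studs. The last ~9 mm.

Request:
play_rows([
  [0, 0, 0, 2, 0, 0, 0],
  [0, 0, 0, 2, 0, 0, 0],
  [0, 0, 0, 2, 0, 0, 0],
  [0, 0, 0, 2, 0, 0, 0],
  [0, 0, 0, 1, 0, 0, 0],
  [0, 0, 0, 1, 0, 0, 0],
  [0, 0, 0, 0, 0, 0, 0],
  [0, 0, 0, 0, 0, 0, 0],
])

```text
clock: 11.5
tool_pos: [0.5609, 0.2438, 0.1445]
eef_rot: [0.989, -0.15, -0.0, -0.003]
contact_force: [0.1, -0.1, -0.7]
opening: 0.198
```

Run:
```python
from plan import *
st()
```

```text
t 11.5 tcp [0.5609 0.2438 0.1445] xang -17.28 tilt [0.0005 0.0054] F [ 0.13 -0.13 -0.66] M [-0.18  0.31 -0.  ] open 0.198 q [-0.59  0.8   0.19  1.71 -0.23  0.66 -0.58]
```

Request:
play_rows([
  [0, 0, 0, 2, 0, 0, 0],
  [0, 0, 0, 2, 0, 0, 0],
  [0, 0, 0, 3, 0, 0, 0],
  [0, 0, 0, 3, 0, 0, 0],
  [0, 0, 0, 3, 0, 0, 0],
  [0, 0, 0, 3, 0, 0, 0],
  [0, 0, 0, 0, 0, 0, 0],
  [0, 0, 0, 0, 0, 0, 0],
])

```text
clock: 12.5
tool_pos: [0.5611, 0.2439, 0.1449]
eef_rot: [0.989, -0.151, 0.001, -0.006]
contact_force: [-0.2, -0.4, -1.1]
opening: 0.2
```

Run:
```python
from plan import *
st()
import cv2
cv2.imwrite(f"pics/scene5.png",r.snapshot("scene")[:,:,::-1])
from crop import crop
crop("pics/scene5.png","pics/d6.png",375,225,80,60,10)
```

```text
t 12.5 tcp [0.5611 0.2439 0.1449] xang -17.34 tilt [0.0039 0.0114] F [-0.21 -0.41 -1.08] M [-0.15  0.16 -0.  ] open 0.2 q [-0.58  0.8   0.18  1.71 -0.23  0.65 -0.57]
```

View pics/d6.png

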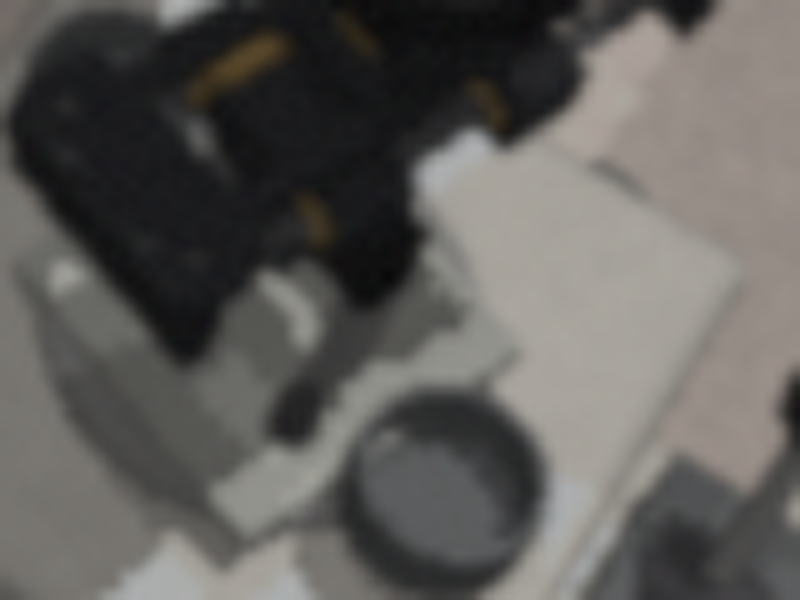

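Run:
```python
from lib import *
overlay("scene","pics/scene5.png","pics/e1.png",(375,225,80,60,10),carrier(.5622,.2420,np.radians(72.7),.08))
overlay("scene","pics/scene5.png","pics/e2.png",(375,225,80,60,10),carrier(.5622,.2420,np.radians(72.7),.085))
```

```text
(no output)
```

View pics/e1.png

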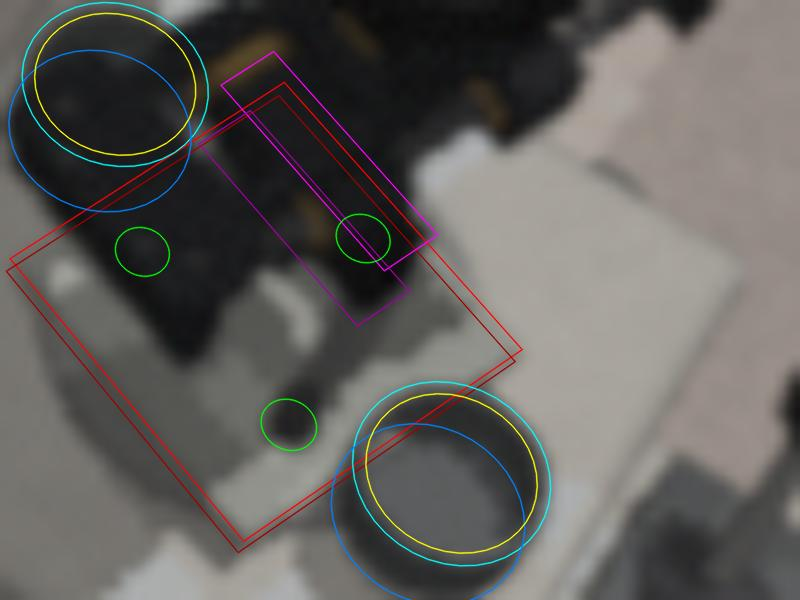

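View pics/e2.png

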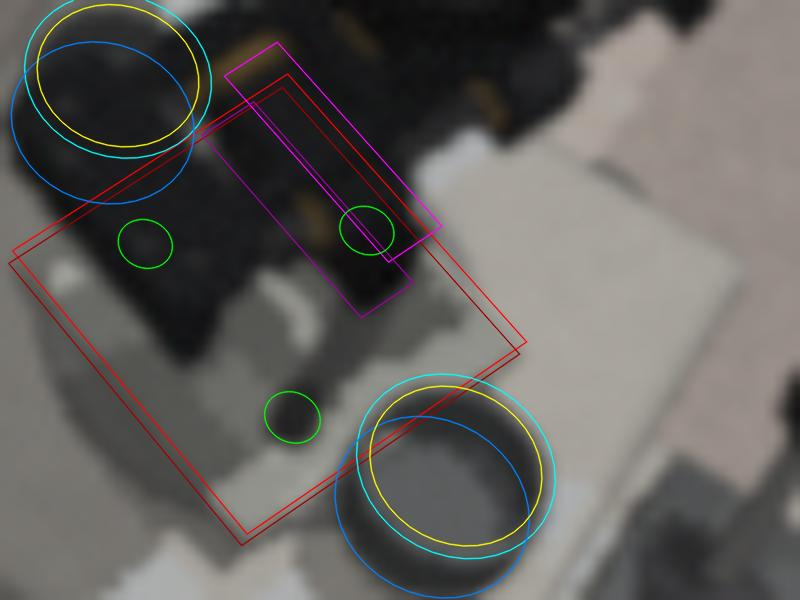

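Request:
play_rows([
  [0, 0, 0, 0, 0, 0, 0],
  [1, 0, 0, 0, 0, 0, 0],
  [1, 0, 0, 0, 0, 0, 0],
  [1, 0, 0, 0, 0, 0, 0],
  [1, 0, 0, 0, 0, 0, 0],
  [1, 0, 0, 0, 0, 0, 0],
  [1, 0, 0, -5, 0, 0, 0],
  [1, 0, 0, -15, 0, 0, 0],
])

```text
clock: 13.55
tool_pos: [0.5616, 0.2437, 0.1647]
eef_rot: [0.989, -0.151, 0.001, -0.006]
contact_force: [0.2, 0.6, 0.5]
opening: 0.97
```

Run:
```python
from plan import *
st()
plan([(.5611,.2439,.26,-17.3,4),(.47,.3725,.25,4.2,5),(.47,.3725,.132,4.2,5)],1)
```

```text
t 13.55 tcp [0.5616 0.2437 0.1647] xang -17.35 tilt [0.004  0.0108] F [0.18 0.56 0.46] M [-0.09  0.12  0.03] open 0.97 q [-0.59  0.77  0.19  1.7  -0.22  0.69 -0.58]
[[1.0, -0.1, -0.3, -23.8, -0.003, -0.0, -0.0],
[1.0, -0.1, -0.2, -23.8, -0.003, -0.0, -0.0],
[1.0, -0.1, -0.2, -23.8, -0.003, -0.0, -0.0],
[1.0, -0.1, -0.1, -23.8, -0.003, -0.0, -0.0],
[1.0, -25.0, -19.1, 2.0, 0.0, 0.0, -0.075],
[1.0, -23.5, -21.0, 2.0, 0.0, 0.0, -0.075],
[1.0, -21.9, -22.7, 2.0, 0.0, 0.0, -0.075],
[1.0, -20.1, -24.2, 2.0, 0.0, 0.0, -0.075],
[1.0, -18.3, -25.7, 2.0, 0.0, 0.0, -0.075],
[1.0, 0.0, 0.0, 23.6, 0.0, 0.0, 0.0],
[1.0, 0.0, 0.0, 23.6, 0.0, 0.0, 0.0],
[1.0, 0.0, 0.0, 23.6, 0.0, 0.0, 0.0],
[1.0, 0.0, 0.0, 23.6, 0.0, 0.0, 0.0],
[1.0, 0.0, 0.0, 23.6, 0.0, 0.0, 0.0]] 14
```

Request:
play_rows([
  [1, 0, 0, -24, -0.003, 0, 0],
  [1, 0, 0, -24, -0.003, 0, 0],
  [1, 0, 0, -24, -0.003, 0, 0],
  [0, -25, -19, -5, -0.003, 0, -0.075],
  [0, -24, -21, 0, 0, 0, -0.075],
  [0, -22, -23, 0, 0, 0, -0.075],
  [0, -20, -24, 0, 0, 0, -0.075],
  [0, -18, -26, 0, 0, 0, -0.075],
])

```text
clock: 14.55
tool_pos: [0.4729, 0.3727, 0.2554]
eef_rot: [0.999, 0.038, 0.007, -0.002]
contact_force: [0.2, -0.8, 0.5]
opening: 0.459
```

Run:
```python
from plan import *
import cv2
st()
for n in ("scene","top"): cv2.imwrite(f"pics/{n}6.png",r.snapshot(n)[:,:,::-1])
st()
plan([(.472,.3725,.132,4.2,5)],0)
from lib import *
overlay("scene","pics/scene6.png","pics/e1.png",(345,200,130,95,6),carrier(.5622,.2420,np.radians(72.7),.08))
overlay("top","pics/top6.png","pics/e2.png",(215,165,100,75,8),carrier(.5622,.2420,np.radians(72.7),.08))
```

```text
t 14.55 tcp [0.4729 0.3727 0.2554] xang 4.33 tilt [0.0147 0.0036] F [ 0.21 -0.78  0.51] M [-0.09  0.07 -0.03] open 0.459 q [-0.83  0.63  0.15  1.64 -0.11  0.86 -0.57]
t 14.65 tcp [0.4703 0.3765 0.2551] xang 4.64 tilt [0.0122 0.0067] F [-0.47  0.16 -0.62] M [-0.03  0.11 -0.05] open 0.362 q [-0.84  0.63  0.15  1.64 -0.11  0.86 -0.57]
[[0.0, -0.0, 1.0, 24.6, -0.001, -0.003, 0.002],
[0.0, 0.0, 0.9, 24.6, -0.001, -0.003, 0.002],
[0.0, 0.1, 0.9, 24.6, -0.001, -0.003, 0.002],
[0.0, 0.2, 0.9, 24.6, -0.001, -0.003, 0.002],
[0.0, 0.2, 0.8, 24.6, -0.001, -0.003, 0.002]] 5
```

View pics/e1.png

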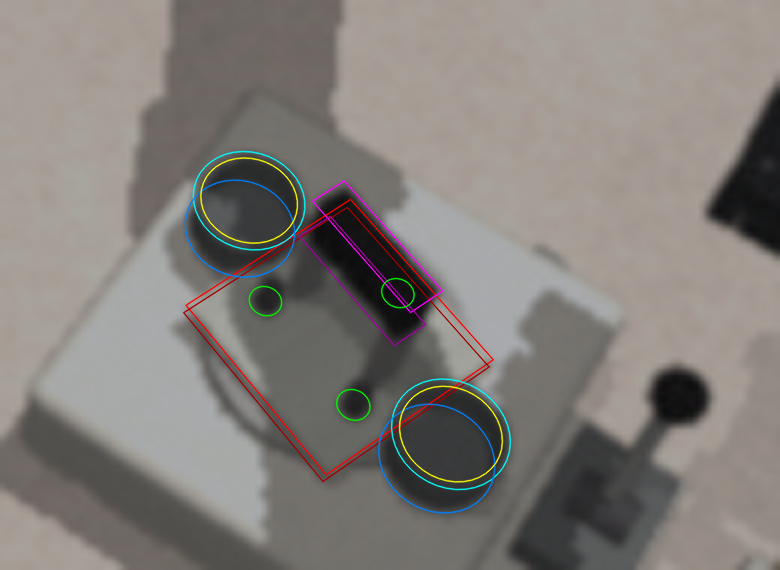

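View pics/e2.png

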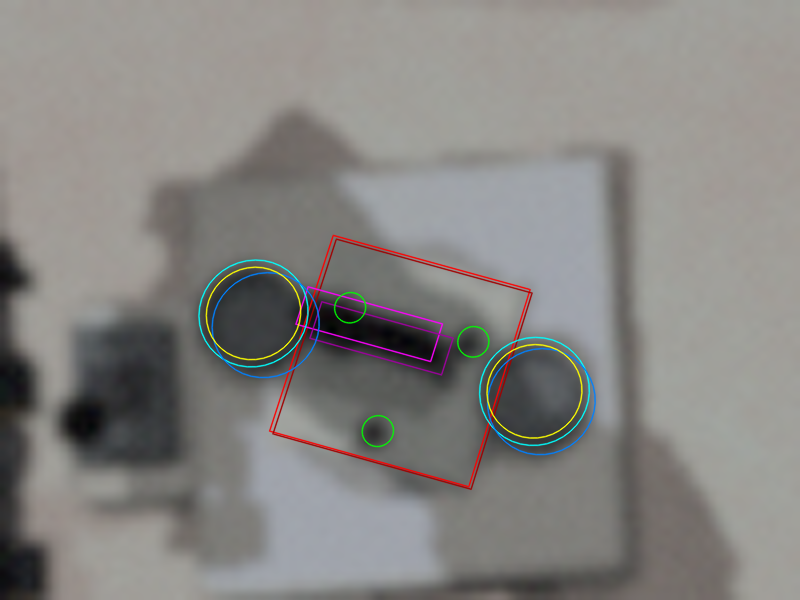

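Carrier is home and level in both overlays (cups, plate and studs match z = 80 mm), lever unmoved at (680,397). Now the lever.

Request:
play_rows([
  [0, 0, 1, 24, 0, -0.004, 0],
  [0, 0, 1, 25, 0, -0.004, 0],
  [0, 0, 1, 25, 0, -0.004, 0],
  [0, 0, 1, 25, 0, 0, 0],
  [0, 0, 1, 22, 0, 0, 0],
  [0, 0, 0, 0, 0, 0, 0],
  [0, 12, 0, 0, 0, 0, 0],
  [0, 8, 0, 0, 0, 0, 0],
])

```text
clock: 15.65
tool_pos: [0.5009, 0.3693, 0.1397]
eef_rot: [0.999, 0.035, 0.007, -0.004]
contact_force: [-1.5, -0.3, 2.0]
opening: 0.005
```

Run:
```python
from plan import *
import cv2
st()
cv2.imwrite(f"pics/scene7.png",r.snapshot("scene")[:,:,::-1])
from crop import crop
crop("pics/scene7.png","pics/d7.png",375,180,130,95,6)
plan([(.585,.3815,.132,4.2,10)],0)
```

```text
t 15.65 tcp [0.5009 0.3693 0.1397] xang 3.97 tilt [0.0132 0.0078] F [-1.53 -0.3   1.97] M [-0.12  0.38  0.05] open 0.005 q [-0.77  0.81  0.11  1.69 -0.13  0.64 -0.52]
[[0.0, 8.4, -0.6, 0.9, -0.001, -0.001, -0.0],
[0.0, 8.4, -0.6, 0.9, -0.001, -0.001, -0.0],
[0.0, 8.4, -0.6, 0.9, -0.001, -0.001, -0.0],
[0.0, 8.4, -0.6, 0.9, -0.001, -0.001, -0.0],
[0.0, 8.4, -0.6, 0.9, -0.001, -0.001, -0.0],
[0.0, 8.4, -0.6, 0.9, -0.001, -0.001, -0.0],
[0.0, 8.4, -0.6, 0.8, -0.001, -0.001, -0.0],
[0.0, 8.4, -0.6, 0.8, -0.001, -0.001, -0.0],
[0.0, 8.4, -0.6, 0.8, -0.001, -0.001, -0.0],
[0.0, 8.4, -0.6, 0.8, -0.001, -0.001, -0.0]] 10
```

View pics/d7.png

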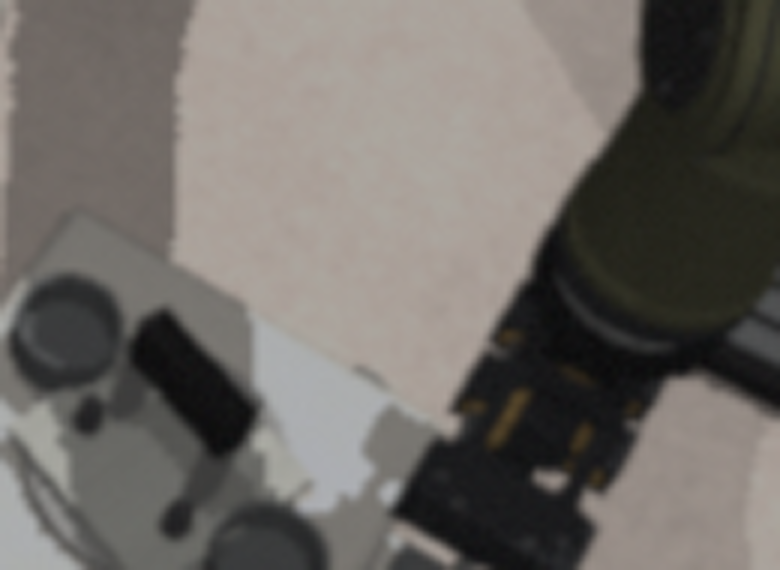

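Contact with the ball has begun (-1.5 N in x). Push.

Request:
play_rows([
  [0, 8, -2, 1, 0, 0, 0],
  [0, 8, -2, 1, 0, 0, 0],
  [0, 8, -2, 1, 0, 0, 0],
  [0, 8, -2, 1, 0, 0, 0],
  [0, 8, -1, 1, 0, 0, 0],
  [0, 8, -1, 1, 0, 0, 0],
  [0, 8, -1, 0, 0, 0, 0],
  [0, 0, 0, 0, 0, 0, 0],
])

```text
clock: 16.7
tool_pos: [0.5613, 0.3852, 0.1346]
eef_rot: [0.999, 0.034, 0.007, -0.004]
contact_force: [-0.1, -0.3, -0.1]
opening: 0.004
```

Run:
```python
from plan import *
import cv2
st()
cv2.imwrite(f"pics/scene8.png",r.snapshot("scene")[:,:,::-1])
cv2.imwrite(f"pics/top8.png",r.snapshot("top")[:,:,::-1])
from crop import crop
crop("pics/scene8.png","pics/d8.png",375,200,130,95,6)
crop("pics/top8.png","pics/d9.png",195,165,100,75,6)
```

```text
t 16.7 tcp [0.5613 0.3852 0.1346] xang 3.92 tilt [0.0143 0.0083] F [-0.09 -0.34 -0.11] M [-0.05  0.11  0.  ] open 0.004 q [-0.73  0.88  0.12  1.5  -0.13  0.76 -0.5 ]
```

View pics/d8.png

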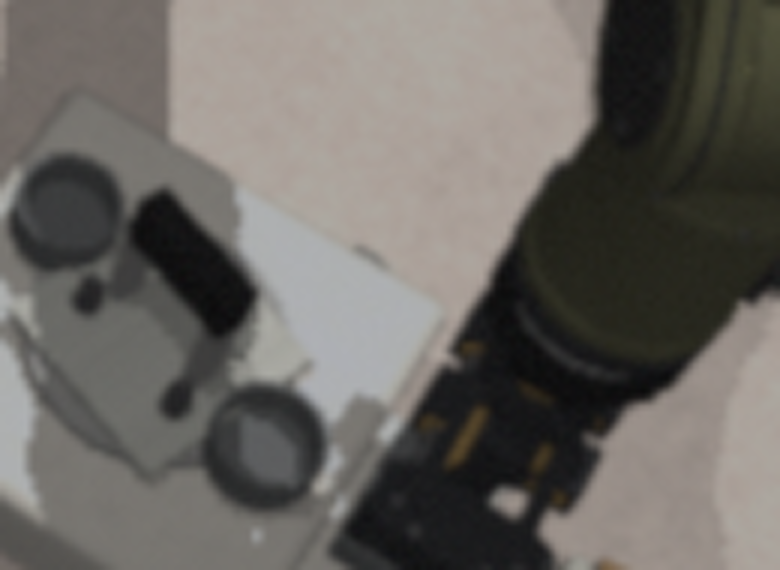

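View pics/d9.png

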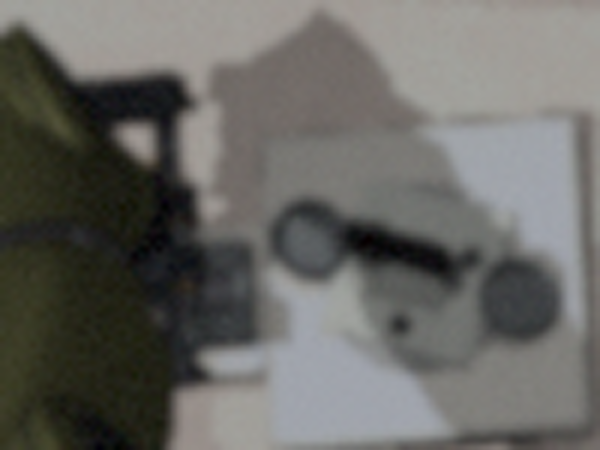

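Ball hidden by the hand; keep pushing gently past the stop and watch the motion stall.

Request:
play_rows([
  [0, 6, 0, 0, 0, 0, 0],
  [0, 6, 0, 0, 0, 0, 0],
  [0, 6, 0, 0, 0, 0, 0],
  [0, 5, 0, 0, 0, 0, 0],
  [0, 5, 0, 0, 0, 0, 0],
  [0, 5, 0, 0, 0, 0, 0],
  [0, 4, 0, 0, 0, 0, 0],
  [0, 4, 0, 0, 0, 0, 0],
])

```text
clock: 17.8
tool_pos: [0.564, 0.3857, 0.1355]
eef_rot: [0.999, 0.038, -0.033, 0.005]
contact_force: [-9.3, -2.7, 7.9]
opening: 0.001
```

Run:
```python
from plan import *
st()
```

```text
t 17.8 tcp [0.564  0.3857 0.1355] xang 4.4 tilt [-0.0646 -0.0118] F [-9.32 -2.67  7.86] M [-0.61  1.94 -0.12] open 0.001 q [-0.7   0.92  0.1   1.4  -0.14  0.9  -0.47]
```

Stalled with 9 N against the stop. Back off, rise and look.

Request:
play_rows([
  [0, -10, 0, 0, 0, 0.03, 0],
  [0, -15, 0, 0, 0, 0.03, 0],
  [0, -20, 0, 0, 0, 0, 0],
  [0, 0, 0, -25, 0, 0, 0],
  [0, 0, 0, -30, 0, 0, 0],
  [1, -30, 20, -30, 0, 0, 0],
  [1, -40, 40, -10, 0, 0, 0],
  [1, -20, 40, 0, 0, 0, 0],
])

```text
clock: 18.8
tool_pos: [0.4374, 0.2785, 0.2366]
eef_rot: [0.999, 0.041, 0.002, 0.0]
contact_force: [1.2, 0.4, 0.1]
opening: 0.323
```

Run:
```python
from plan import *
st()
import cv2
for n in ("scene","top"): cv2.imwrite(f"pics/{n}9.png",r.snapshot(n)[:,:,::-1])
from crop import crop
crop("pics/scene9.png","pics/d10.png",345,210,130,95,6)
crop("pics/top9.png","pics/d11.png",215,165,100,75,8)
crop("pics/scene9.png","pics/d12.png",260,150,80,80,7)
```

```text
t 18.8 tcp [0.4374 0.2785 0.2366] xang 4.74 tilt [ 0.0046 -0.0005] F [1.24 0.38 0.15] M [-0.05  0.01 -0.03] open 0.323 q [-0.74  0.55  0.13  1.9  -0.1   0.69 -0.47]
```

View pics/d10.png

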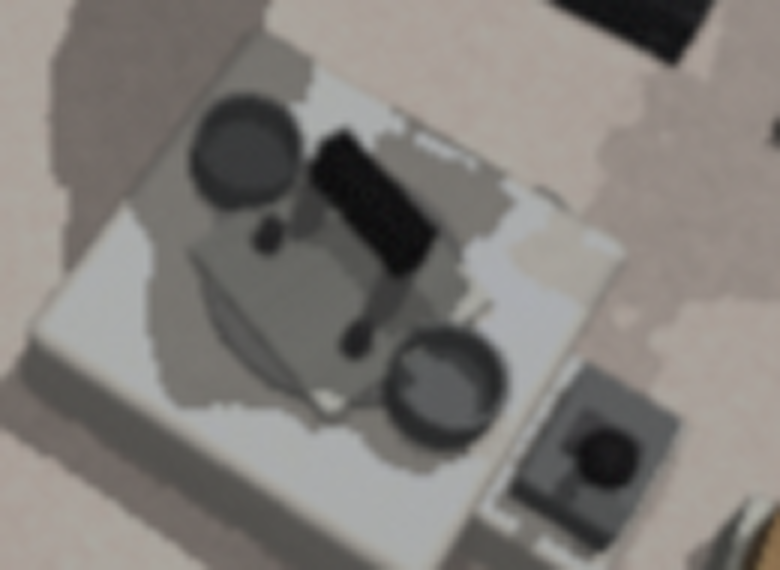

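View pics/d11.png

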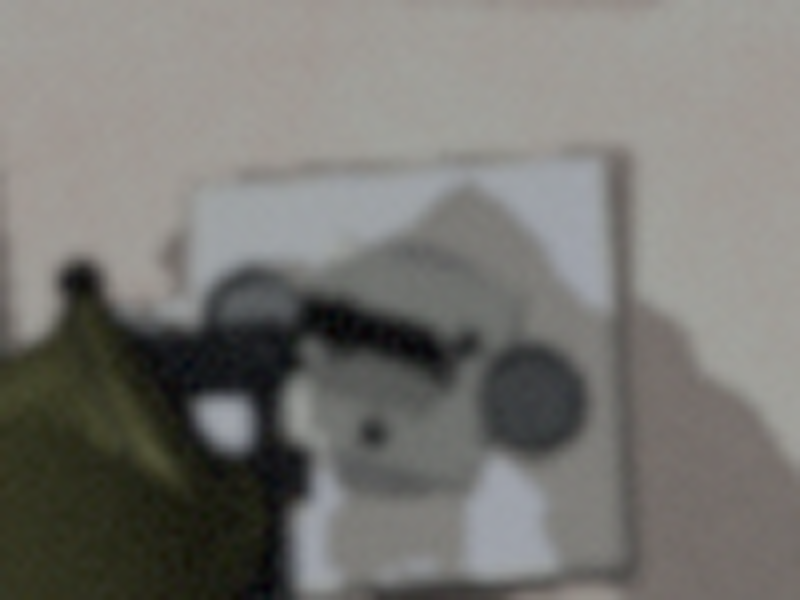

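View pics/d12.png

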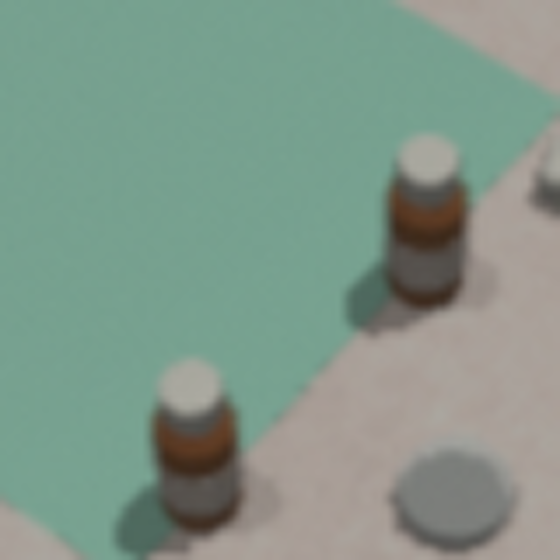

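Run:
```python
from crop import crop
crop("pics/top9.png","pics/d13.png",340,175,36,66,12)
from lib import *
P=lambda p,k,o:(np.array(p)+.5)/k-.5+o
bs=P([[608,457]],6,[345,210])[0];bt=P([[78,278]],8,[215,165])[0]
g=least_squares(lambda p:np.r_[(proj("top",p)-bt)[0],(proj("scene",p)-bs)[0]],[.5,.4,.14]);print("ball",g.x,g.fun)
for nm,(l,rr,b,cl,cr) in {"A":(157,240,530,160,222),"B":(385,467,305,398,459)}.items():
    def f(p):
        u=(proj("scene",ring([p[0],p[1],.02],.019))-[260,150]+.5)*7-.5
        v=(proj("scene",ring([p[0],p[1],0],.019))-[260,150]+.5)*7-.5
        c=(proj("scene",[p[0],p[1],.09])-[260,150]+.5)*7-.5
        return [u[:,0].min()-l,u[:,0].max()-rr,v[:,1].max()-b,c[0,0]-(cl+cr)/2]
    s=least_squares(f,[.6,-.1]);print(nm,s.x,s.fun)
```

```text
ball [0.59382359 0.38098146 0.14726737] [ 0.26924698 -0.0807492   0.17834958  0.03952303]
A [ 0.6382082  -0.10994051] [-0.62839243  1.82387597 -0.02606752 -1.1357997 ]
B [ 0.47934907 -0.10725727] [ 0.7483954  -0.49471858  0.01203746 -0.242232  ]
```

View pics/d13.png

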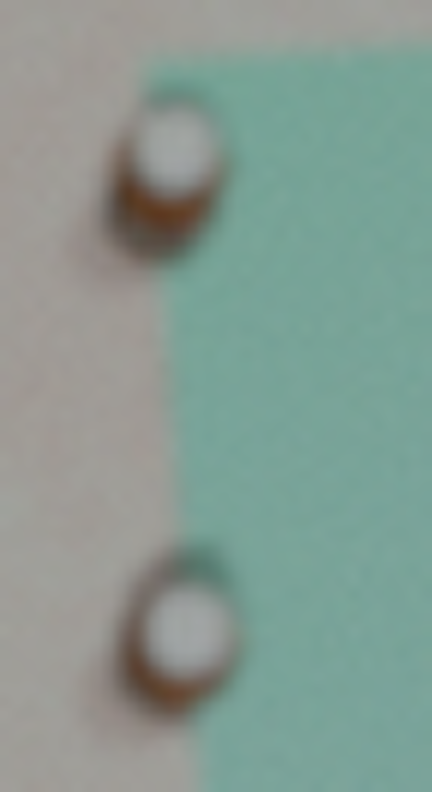

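Run:
```python
from plan import *
plan([(.638,-.109,.2,-17.3,10),(.638,-.109,.15,-17.3,2)],1)
```

```text
[[1.0, 17.1, 39.7, 3.9, 0.001, -0.0, 0.038],
[1.0, 18.6, 39.0, 3.8, 0.001, -0.0, 0.038],
[1.0, 20.1, 38.3, 3.8, 0.001, -0.0, 0.038],
[1.0, 21.5, 37.5, 3.8, 0.001, -0.0, 0.038],
[1.0, 22.9, 36.6, 3.8, 0.001, -0.0, 0.038],
[1.0, 24.3, 35.7, 3.7, 0.001, -0.0, 0.038],
[1.0, 25.6, 34.8, 3.7, 0.001, -0.0, 0.038],
[1.0, 26.9, 33.8, 3.7, 0.001, -0.0, 0.038],
[1.0, 28.2, 32.8, 3.7, 0.001, -0.0, 0.038],
[1.0, 29.4, 31.7, 3.6, 0.001, -0.0, 0.038],
[1.0, 0.0, 0.0, 25.0, 0.0, 0.0, 0.0],
[1.0, 0.0, 0.0, 25.0, 0.0, 0.0, 0.0]] 12
```

Request:
play_rows([
  [1, 17, 40, 2, 0, 0, 0.038],
  [1, 19, 39, 2, 0, 0, 0.038],
  [1, 20, 38, 2, 0, 0, 0.038],
  [1, 21, 37, 4, 0, 0, 0.038],
  [1, 23, 37, 4, 0, 0, 0.038],
  [1, 24, 36, 4, 0, 0, 0.038],
  [1, 26, 35, 4, 0, 0, 0.038],
  [1, 27, 34, 4, 0, 0, 0.038],
], grip_force=15)

```text
clock: 19.9
tool_pos: [0.6108, -0.0331, 0.2135]
eef_rot: [0.994, -0.113, 0.007, -0.002]
contact_force: [-0.1, 0.9, 0.3]
opening: 0.999
```

Run:
```python
from plan import *
st()
plan([(.638,-.109,.15,-17.3,5)],1)
```

```text
t 19.9 tcp [ 0.6108 -0.0331  0.2135] xang -12.92 tilt [0.0151 0.0028] F [-0.08  0.92  0.26] M [-0.05  0.09 -0.04] open 0.999 q [-0.11  0.7   0.15  1.66 -0.15  0.78 -0.11]
[[1.0, 8.5, 13.7, 12.7, -0.001, -0.003, 0.015],
[1.0, 8.8, 13.5, 12.7, -0.001, -0.003, 0.015],
[1.0, 9.0, 13.4, 12.7, -0.001, -0.003, 0.015],
[1.0, 9.2, 13.2, 12.7, -0.001, -0.003, 0.015],
[1.0, 9.5, 13.0, 12.7, -0.001, -0.003, 0.015]] 5
```

Request:
play_rows([
  [1, 8, 14, 12, 0, -0.003, 0.015],
  [1, 9, 14, 12, 0, -0.003, 0.015],
  [1, 9, 13, 12, 0, -0.003, 0.015],
  [1, 9, 13, 12, 0, -0.003, 0.015],
  [1, 8, 10, 8, 0, -0.003, 0.01],
  [1, 0, 0, 0, 0, 0, 0],
  [1, 0, 0, 0, 0, 0, 0],
  [1, 0, 0, 0, 0, 0, 0],
])

```text
clock: 20.9
tool_pos: [0.6392, -0.1072, 0.1529]
eef_rot: [0.989, -0.148, -0.001, -0.005]
contact_force: [-0.2, 0.5, 0.7]
opening: 1.002
```

Run:
```python
from plan import *
st()
import cv2
for n in ("scene","top"): cv2.imwrite(f"pics/{n}10.png",r.snapshot(n)[:,:,::-1])
from crop import crop
crop("pics/scene10.png","pics/d14.png",230,130,130,100,6)
plan([(.638,-.109,.037,-17.3,5)],1)
```

```text
t 20.9 tcp [ 0.6392 -0.1072  0.1529] xang -17.03 tilt [-0.0006  0.0096] F [-0.21  0.49  0.67] M [-0.08  0.07  0.02] open 1.002 q [ 0.02  0.83  0.14  1.58 -0.17  0.75 -0.05]
[[1.0, -0.1, 0.7, 23.2, -0.002, 0.001, 0.001],
[1.0, -0.1, 0.6, 23.2, -0.002, 0.001, 0.001],
[1.0, -0.1, 0.6, 23.2, -0.002, 0.001, 0.001],
[1.0, -0.1, 0.5, 23.2, -0.002, 0.001, 0.001],
[1.0, -0.1, 0.5, 23.2, -0.002, 0.001, 0.001]] 5
```

View pics/d14.png

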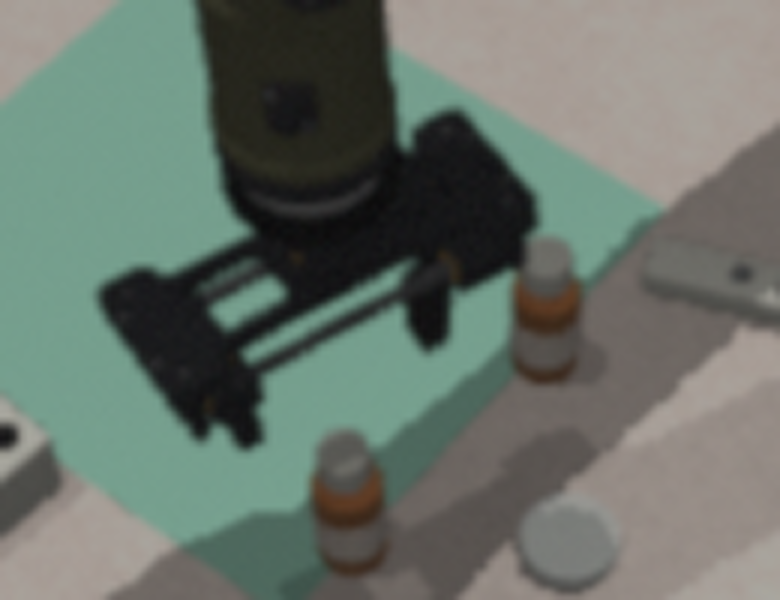

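Fingers flank bottle A as intended; descend and close.

Request:
play_rows([
  [1, 0, 1, 20, -0.003, 0, 0],
  [1, 0, 1, 22, -0.003, 0, 0],
  [1, 0, 0, 22, -0.003, 0, 0],
  [1, 0, 0, 22, 0, 0, 0],
  [1, 0, 0, 20, 0, 0, 0],
  [1, 0, 0, 9, 0, 0, 0],
  [1, 0, 0, 0, 0, 0, 0],
  [1, 0, 0, 0, 0, 0, 0],
])

```text
clock: 22.0
tool_pos: [0.6418, -0.1064, 0.0381]
eef_rot: [0.989, -0.146, 0.002, -0.001]
contact_force: [-0.1, -0.6, 0.9]
opening: 1.001
```

Run:
```python
from plan import *
st()
import cv2
for n in ("scene",): cv2.imwrite(f"pics/{n}11.png",r.snapshot(n)[:,:,::-1])
from crop import crop
crop("pics/scene11.png","pics/d15.png",230,150,130,100,6)
plan([(.638,-.109,.037,-17.3,1)],1)
```

```text
t 22.0 tcp [ 0.6418 -0.1064  0.0381] xang -16.84 tilt [0.0044 0.001 ] F [-0.06 -0.56  0.93] M [-0.11  0.06  0.05] open 1.001 q [ 0.03  0.99  0.11  1.62 -0.19  0.54 -0.04]
[[1.0, -2.9, 3.6, 1.1, -0.002, -0.004, 0.008]] 1
```

View pics/d15.png

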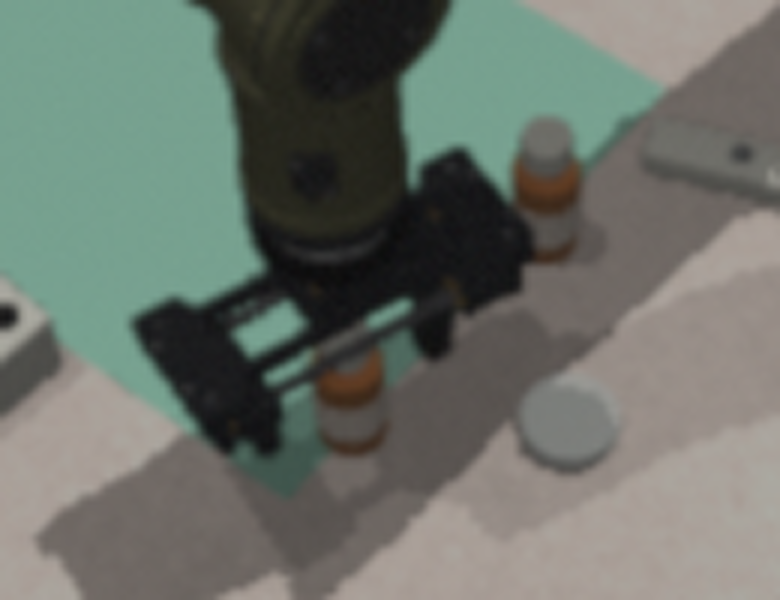

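Request:
play_rows([
  [1, -3, 3, 1, 0, -0.004, 0.008],
  [0, 0, 0, 0, 0, 0, 0],
  [0, 0, 0, 0, 0, 0, 0],
  [0, 0, 0, 0, 0, 0, 0],
  [0, 0, 0, 0, 0, 0, 0],
  [0, 0, 0, 0, 0, 0, 0],
  [0, 0, 0, -10, 0, 0, 0],
  [0, 0, 0, -20, 0, 0, 0],
])

```text
clock: 23.05
tool_pos: [0.6372, -0.1085, 0.0684]
eef_rot: [0.989, -0.151, -0.001, -0.001]
contact_force: [0.5, -0.5, -0.9]
opening: 0.424
```

Run:
```python
from plan import *
st()
plan([(.638,-.109,.24,-17.3,4),(.582,.3098,.24,-17.3,9)],0)
```

```text
t 23.05 tcp [ 0.6372 -0.1085  0.0684] xang -17.33 tilt [-0.0009  0.0025] F [ 0.47 -0.47 -0.87] M [-0.07  0.11  0.  ] open 0.424 q [ 0.03  0.94  0.12  1.62 -0.18  0.59 -0.04]
[[0.0, 0.2, -0.0, -42.9, -0.001, 0.0, -0.0],
[0.0, 0.2, -0.0, -42.9, -0.001, 0.0, -0.0],
[0.0, 0.2, 0.0, -42.9, -0.001, 0.0, -0.0],
[0.0, 0.2, 0.0, -42.9, -0.001, 0.0, -0.0],
[0.0, -19.8, -42.6, 0.0, 0.0, 0.0, 0.0],
[0.0, -19.8, -42.6, 0.0, 0.0, 0.0, 0.0],
[0.0, -19.8, -42.6, 0.0, 0.0, 0.0, 0.0],
[0.0, -19.8, -42.6, 0.0, 0.0, 0.0, 0.0],
[0.0, -19.8, -42.6, 0.0, 0.0, 0.0, 0.0],
[0.0, -19.8, -42.6, 0.0, 0.0, 0.0, 0.0],
[0.0, -19.8, -42.6, 0.0, 0.0, 0.0, 0.0],
[0.0, -19.8, -42.6, 0.0, 0.0, 0.0, 0.0],
[0.0, -19.8, -42.6, 0.0, 0.0, 0.0, 0.0]] 13
```

Request:
play_rows([
  [0, 0, 0, -40, 0, 0, 0],
  [0, 0, 0, -43, 0, 0, 0],
  [0, 0, 0, -43, 0, 0, 0],
  [0, 0, 0, -40, 0, 0, 0],
  [0, -15, -35, -5, 0, 0, 0],
  [0, -20, -43, 0, 0, 0, 0],
  [0, -20, -43, 0, 0, 0, 0],
  [0, -20, -43, 0, 0, 0, 0],
])

```text
clock: 24.05
tool_pos: [0.6165, 0.0672, 0.2596]
eef_rot: [0.988, -0.157, 0.008, -0.001]
contact_force: [0.9, 0.5, -2.0]
opening: 0.426
```

Run:
```python
from plan import *
st()
plan([(.582,.3098,.24,-17.3,6)],0)
```

```text
t 24.05 tcp [0.6165 0.0672 0.2596] xang -18.02 tilt [ 0.0154 -0.0014] F [ 0.87  0.52 -1.98] M [-0.06  0.07 -0.07] open 0.426 q [-0.3   0.66  0.21  1.59 -0.16  0.9  -0.35]
[[0.0, -18.0, -36.7, 3.1, -0.001, -0.003, -0.002],
[0.0, -17.9, -36.7, 3.2, -0.001, -0.003, -0.002],
[0.0, -17.8, -36.7, 3.2, -0.001, -0.003, -0.002],
[0.0, -17.8, -36.8, 3.2, -0.001, -0.003, -0.002],
[0.0, -17.7, -36.8, 3.2, -0.001, -0.003, -0.002],
[0.0, -17.6, -36.9, 3.3, -0.001, -0.003, -0.002]] 6
```

Request:
play_rows([
  [0, -18, -37, 3, 0, -0.004, -0.002],
  [0, -18, -37, 3, 0, -0.004, -0.002],
  [0, -18, -37, 3, 0, -0.004, -0.002],
  [0, -18, -37, 3, 0, -0.004, -0.002],
  [0, -17, -35, 3, 0, 0, -0.002],
  [0, -12, -28, 3, 0, 0, -0.002],
  [0, 0, 0, 0, 0, 0, 0],
  [0, 0, 0, 0, 0, 0, 0],
])

```text
clock: 25.05
tool_pos: [0.5803, 0.3109, 0.2532]
eef_rot: [0.989, -0.147, 0.003, -0.006]
contact_force: [-0.3, -1.0, -1.8]
opening: 0.424
```

Run:
```python
from plan import *
st()
plan([(.582,.3098,.175,-17.3,5)],0)
```

```text
t 25.05 tcp [0.5803 0.3109 0.2532] xang -16.93 tilt [0.0073 0.0104] F [-0.31 -1.04 -1.77] M [-0.13  0.12  0.01] open 0.424 q [-0.68  0.72  0.23  1.46 -0.19  0.96 -0.69]
[[0.0, 0.3, 0.3, 15.6, -0.002, -0.001, 0.001],
[0.0, 0.3, 0.3, 15.6, -0.002, -0.001, 0.001],
[0.0, 0.3, 0.2, 15.6, -0.002, -0.001, 0.001],
[0.0, 0.4, 0.2, 15.6, -0.002, -0.001, 0.001],
[0.0, 0.4, 0.2, 15.6, -0.002, -0.001, 0.001]] 5
```

Request:
play_rows([
  [0, 0.5, 0, 15, -0.003, 0, 0],
  [0, 0.5, 0.5, 18, -0.003, 0, 0],
  [0, 0.5, 0.5, 18, -0.003, 0, 0],
  [0, 0, 0, 18, 0, 0, 0],
  [0, 0, 0, 16, 0, 0, 0],
  [0, 0, 0, 7, 0, 0, 0],
  [0, 0, 0, 0, 0, 0, 0],
  [0, 0, 0, 0, 0, 0, 0],
])

```text
clock: 26.05
tool_pos: [0.5826, 0.3038, 0.1535]
eef_rot: [0.989, -0.151, 0.001, 0.001]
contact_force: [-0.6, -0.9, -0.9]
opening: 0.42
```

Run:
```python
from plan import *
st()
import cv2
for n in ("scene","top"): cv2.imwrite(f"pics/{n}12.png",r.snapshot(n)[:,:,::-1])
st()
from crop import crop
crop("pics/scene12.png","pics/d16.png",375,200,100,75,8)
crop("pics/top12.png","pics/d17.png",215,165,100,75,6)
plan([(.582,.3098,.13,-17.3,1)],0)
```

```text
t 26.05 tcp [0.5826 0.3038 0.1535] xang -17.32 tilt [ 0.0019 -0.0033] F [-0.56 -0.93 -0.88] M [-0.07  0.05 -0.  ] open 0.42 q [-0.66  0.84  0.2   1.55 -0.21  0.77 -0.67]
t 26.15 tcp [0.5826 0.3039 0.1538] xang -17.31 tilt [ 0.0021 -0.0031] F [-0.76 -0.03 -1.02] M [-0.03  0.08  0.03] open 0.425 q [-0.66  0.84  0.2   1.55 -0.21  0.77 -0.67]
[[0.0, -2.4, -5.5, 23.7, 0.002, -0.003, -0.0]] 1
```

View pics/d16.png

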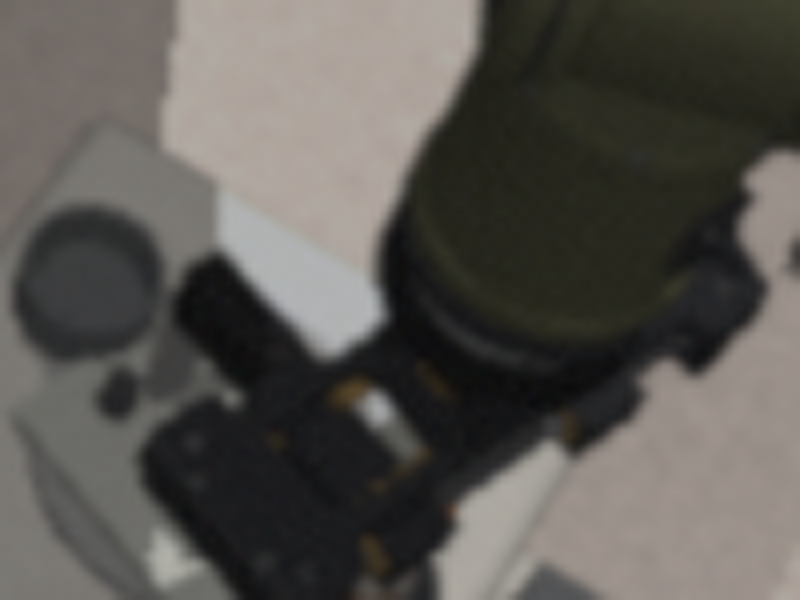

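View pics/d17.png

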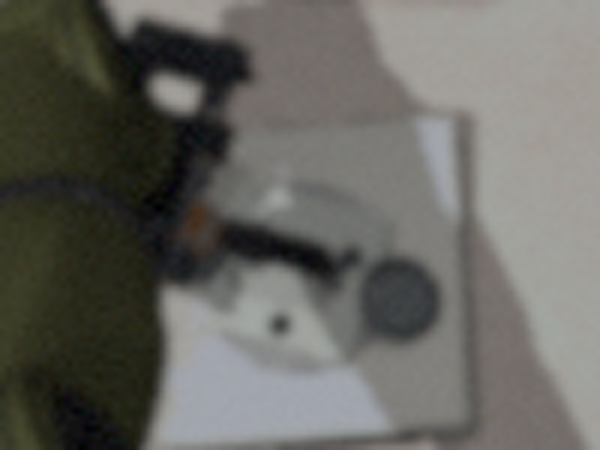

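Request:
play_rows([
  [0, -1.2, -3, 0, 0.002, -0.002, 0],
  [0, -1.2, -3, 0, 0, 0, 0],
  [0, 0, 0, 0, 0, 0, 0],
  [0, 0, 0, 0, 0, 0, 0],
  [0, 0, 0, 0, 0, 0, 0],
  [0, 0, 0, 0, 0, 0, 0],
  [0, 0, 0, 0, 0, 0, 0],
  [0, 0, 0, 0, 0, 0, 0],
])

```text
clock: 27.15
tool_pos: [0.5827, 0.3112, 0.155]
eef_rot: [0.989, -0.15, 0.001, -0.001]
contact_force: [0.9, -0.3, -0.9]
opening: 0.419
```

Run:
```python
from plan import *
st()
import cv2
for n in ("scene","top"): cv2.imwrite(f"pics/{n}13.png",r.snapshot(n)[:,:,::-1])
from crop import crop
crop("pics/scene13.png","pics/d18.png",385,235,66,50,12)
p=np.array(r.get_state()["tool_pos"])
from lib import *
overlay("scene","pics/scene13.png","pics/e3.png",(385,235,66,50,12),carrier(.5612,.2430,np.radians(72.7),.08)+bottle(p[0],p[1],p[2]-.037))
overlay("top","pics/top13.png","pics/e4.png",(225,175,66,50,12),carrier(.5612,.2430,np.radians(72.7),.08)+bottle(p[0],p[1],p[2]-.037))
plan([(.582,.3098,.13,-17.3,1)],0)
```

```text
t 27.15 tcp [0.5827 0.3112 0.155 ] xang -17.31 tilt [0.0026 0.0008] F [ 0.92 -0.29 -0.93] M [-0.06  0.09 -0.  ] open 0.419 q [-0.67  0.84  0.2   1.54 -0.21  0.78 -0.68]
[[0.0, -0.2, 1.6, 25.0, -0.002, -0.002, -0.0]] 1
```

View pics/d18.png

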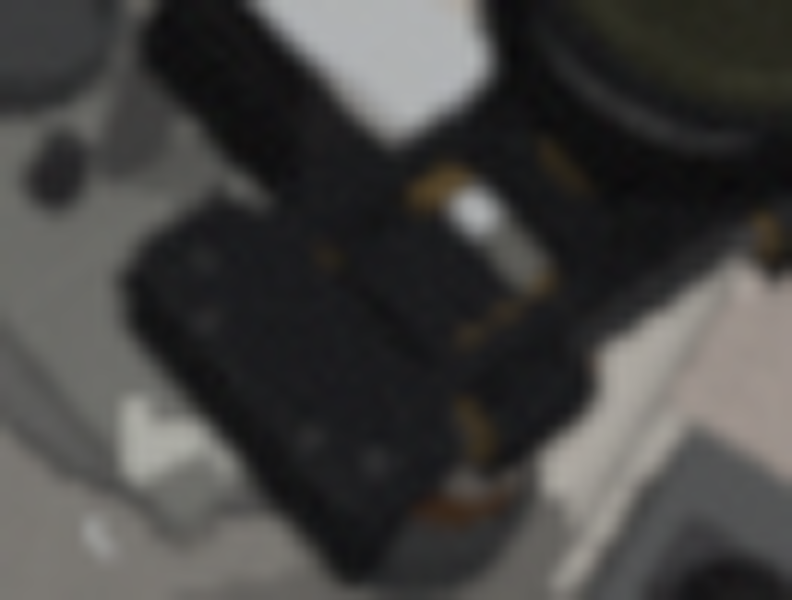

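View pics/e3.png

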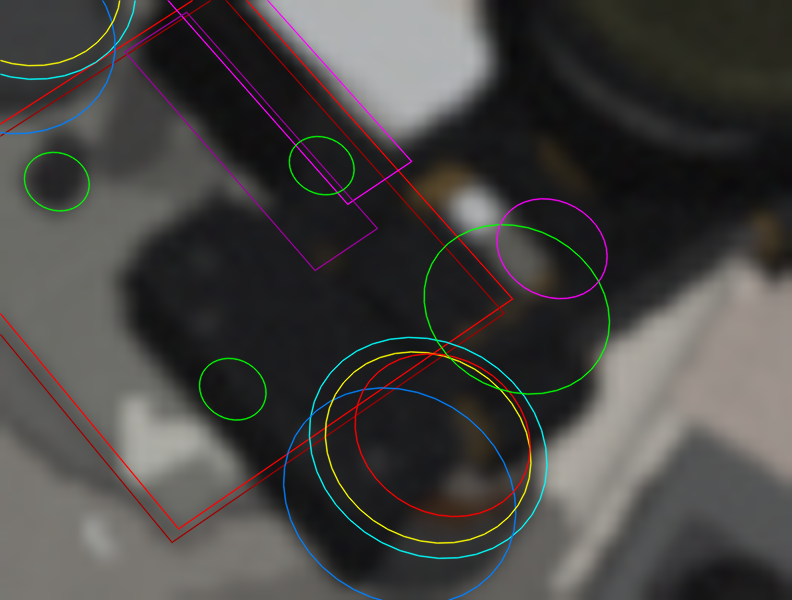

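View pics/e4.png

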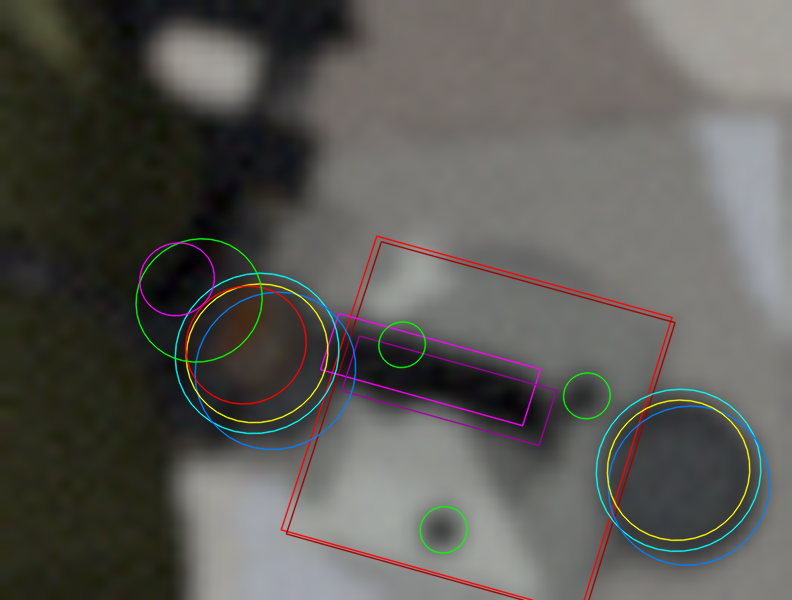

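Request:
play_rows([
  [0, 0, 1, 3, -0.002, 0, 0],
  [0, 0, 0, 3, 0, 0, 0],
  [0, 0, 0, 3, 0, 0, 0],
  [0, 0, 0, 3, 0, 0, 0],
  [0, 0, 0, 3, 0, 0, 0],
  [0, 0, 0, 3, 0, 0, 0],
  [0, 0, 0, 0, 0, 0, 0],
  [0, 0, 0, 0, 0, 0, 0],
])

```text
clock: 28.25
tool_pos: [0.5822, 0.3101, 0.1354]
eef_rot: [0.989, -0.15, 0.001, 0.001]
contact_force: [-0.6, 0.1, -2.3]
opening: 0.424
```

Run:
```python
from plan import *
st()
plan([(.582,.310,.122,-17.3,5)],0)
```

```text
t 28.25 tcp [0.5822 0.3101 0.1354] xang -17.3 tilt [ 0.0015 -0.0015] F [-0.58  0.13 -2.3 ] M [-0.06  0.06  0.01] open 0.424 q [-0.66  0.87  0.19  1.55 -0.22  0.74 -0.68]
[[0.0, -0.0, 0.0, 2.7, 0.0, -0.0, -0.0],
[0.0, -0.0, 0.0, 2.7, 0.0, -0.0, -0.0],
[0.0, -0.0, 0.0, 2.7, 0.0, -0.0, -0.0],
[0.0, -0.0, 0.0, 2.7, 0.0, -0.0, -0.0],
[0.0, -0.0, 0.0, 2.7, 0.0, -0.0, -0.0]] 5
```

Bottle is 10 mm inside the cup without contact. Lower to the floor.

Request:
play_rows([
  [0, 0, 0, 3, 0, 0, 0],
  [0, 0, 0, 3, 0, 0, 0],
  [0, 0, 0, 3, 0, 0, 0],
  [0, 0, 0, 2, 0, 0, 0],
  [0, 0, 0, 1, 0, 0, 0],
  [0, 0, 0, 1, 0, 0, 0],
  [0, 0, 0, 1, 0, 0, 0],
  [0, 0, 0, 0, 0, 0, 0],
])

```text
clock: 29.25
tool_pos: [0.5828, 0.3104, 0.1244]
eef_rot: [0.989, -0.151, 0.001, -0.0]
contact_force: [-0.9, -0.8, -1.6]
opening: 0.425
```

Run:
```python
from plan import *
st()
```

```text
t 29.25 tcp [0.5828 0.3104 0.1244] xang -17.32 tilt [0.003  0.0003] F [-0.91 -0.84 -1.58] M [-0.09  0.13  0.  ] open 0.425 q [-0.66  0.88  0.19  1.56 -0.22  0.72 -0.67]
```

Request:
play_rows([
  [0, 0, 0, 1, 0, 0, 0],
  [0, 0, 0, 1, 0, 0, 0],
  [0, 0, 0, 1, 0, 0, 0],
  [0, 0, 0, 1, 0, 0, 0],
  [0, 0, 0, 1.5, 0, 0, 0],
  [0, 0, 0, 1.5, 0, 0, 0],
  [0, 0, 0, 1.5, 0, 0, 0],
  [0, 0, 0, 0, 0, 0, 0],
])

```text
clock: 30.25
tool_pos: [0.5833, 0.3104, 0.124]
eef_rot: [0.988, -0.151, 0.002, -0.002]
contact_force: [-1.3, -0.8, -0.7]
opening: 0.422
```

Run:
```python
from plan import *
st()
```

```text
t 30.25 tcp [0.5833 0.3104 0.124 ] xang -17.41 tilt [0.0042 0.0032] F [-1.28 -0.81 -0.66] M [-0.19  0.3  -0.02] open 0.422 q [-0.66  0.88  0.19  1.56 -0.22  0.72 -0.67]
```

It stalls at 124 mm (the same ~2 mm as the carrier's seat): on the floor. Release and rise.

Request:
play_rows([
  [0, 0, 0, 0, 0, 0, 0],
  [0.7, 0, 0, 0, 0, 0, 0],
  [0.7, 0, 0, 0, 0, 0, 0],
  [0.7, 0, 0, 0, 0, 0, 0],
  [0.7, 0, 0, -5, 0, 0, 0],
  [0.7, 0, 0, -15, 0, 0, 0],
  [0.7, 0, 0, -30, 0, 0, 0],
  [0.7, 0, 0, -40, 0, 0, 0],
])

```text
clock: 31.25
tool_pos: [0.5819, 0.3099, 0.2148]
eef_rot: [0.989, -0.151, 0.0, -0.001]
contact_force: [-0.4, 0.2, 0.6]
opening: 0.699
```

Run:
```python
from plan import *
st()
plan([(.583,.3104,.26,-17.3,1),(.55,.05,.25,-17.3,6),(.481,-.106,.15,-17.3,6)],1)
```

```text
t 31.25 tcp [0.5819 0.3099 0.2148] xang -17.39 tilt [0.0006 0.0011] F [-0.38  0.16  0.56] M [-0.05  0.04 -0.  ] open 0.699 q [-0.67  0.77  0.22  1.49 -0.2   0.9  -0.69]
[[1.0, 0.9, -0.8, -45.2, -0.001, -0.0, -0.002],
[1.0, 7.7, 43.1, 1.7, 0.0, 0.0, 0.0],
[1.0, 7.7, 43.1, 1.7, 0.0, 0.0, 0.0],
[1.0, 7.7, 43.1, 1.7, 0.0, 0.0, 0.0],
[1.0, 7.7, 43.1, 1.7, 0.0, 0.0, 0.0],
[1.0, 7.7, 43.1, 1.7, 0.0, 0.0, 0.0],
[1.0, 7.7, 43.1, 1.7, 0.0, 0.0, 0.0],
[1.0, -3.2, 28.2, 16.7, 0.0, 0.0, 0.0],
[1.0, -3.2, 28.2, 16.7, 0.0, 0.0, 0.0],
[1.0, -3.2, 28.2, 16.7, 0.0, 0.0, 0.0],
[1.0, -3.2, 28.2, 16.7, 0.0, 0.0, 0.0],
[1.0, -3.2, 28.2, 16.7, 0.0, 0.0, 0.0],
[1.0, -3.2, 28.2, 16.7, 0.0, 0.0, 0.0]] 13
```

Request:
play_rows([
  [1, 0, 0, -40, 0, 0, 0],
  [1, 8, 40, -5, 0, 0, 0],
  [1, 8, 43, 0, 0, 0, 0],
  [1, 8, 43, 0, 0, 0, 0],
  [1, 8, 43, 0, 0, 0, 0],
  [1, 8, 43, 0, 0, 0, 0],
  [1, 8, 40, 0, 0, 0, 0],
  [1, 0, 30, 10, 0, 0, 0],
])

```text
clock: 32.25
tool_pos: [0.5488, 0.022, 0.2636]
eef_rot: [0.989, -0.149, 0.012, -0.007]
contact_force: [0.3, 0.4, -0.2]
opening: 0.997
```

Run:
```python
from plan import *
st()
import cv2
for n in ("scene","top"): cv2.imwrite(f"pics/{n}14.png",r.snapshot(n)[:,:,::-1])
from lib import *
overlay("scene","pics/scene14.png","pics/e5.png",(345,190,130,95,6),carrier(.5618,.2425,np.radians(72.7),.08)+bottle(.5825,.3095,.085))
overlay("top","pics/top14.png","pics/e6.png",(215,165,100,75,8),carrier(.5618,.2425,np.radians(72.7),.08)+bottle(.5825,.3095,.085))
plan([(.481,-.106,.15,-17.3,6)],1)
```

```text
t 32.25 tcp [0.5488 0.022  0.2636] xang -17.13 tilt [0.025  0.0104] F [ 0.25  0.36 -0.2 ] M [-0.07  0.04 -0.05] open 0.997 q [-0.24  0.55  0.2   1.8  -0.16  0.78 -0.26]
[[1.0, -4.5, 23.5, 18.3, -0.002, -0.003, -0.0],
[1.0, -4.5, 23.5, 18.4, -0.002, -0.003, -0.0],
[1.0, -4.4, 23.4, 18.5, -0.002, -0.003, -0.0],
[1.0, -4.4, 23.4, 18.5, -0.002, -0.003, -0.0],
[1.0, -4.3, 23.4, 18.6, -0.002, -0.003, -0.0],
[1.0, -4.3, 23.3, 18.7, -0.002, -0.003, -0.0]] 6
```

View pics/e5.png

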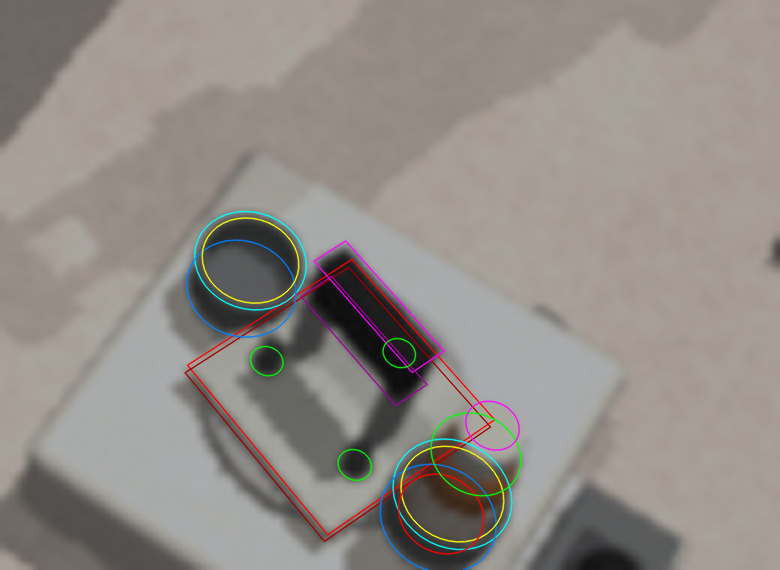

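View pics/e6.png

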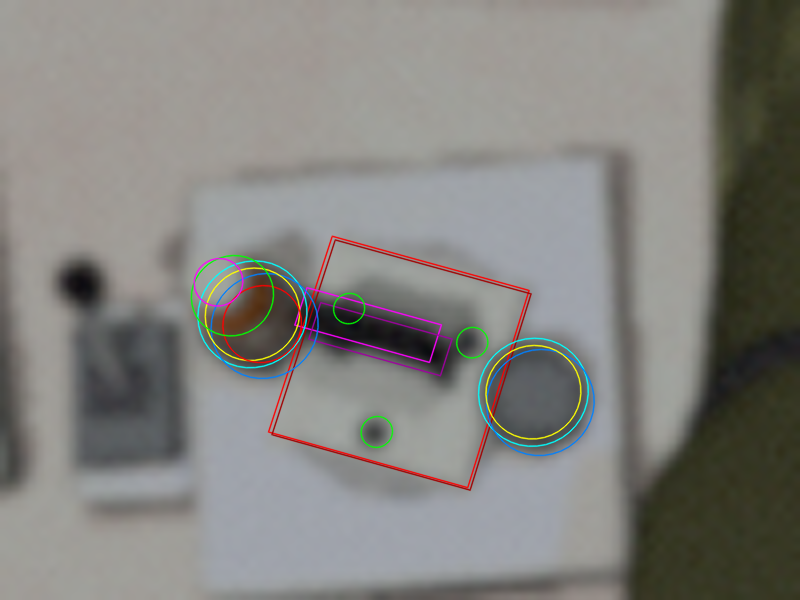

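Bottle A stands in its cup (cap, shoulder and base match the overlay; lever ball at top-crop (80,283)). Next bottle B.

Request:
play_rows([
  [1, -4, 23, 16, -0.003, -0.005, 0],
  [1, -4, 23, 18, -0.003, -0.005, 0],
  [1, -4, 23, 18, -0.003, -0.005, 0],
  [1, -4, 20, 18, -0.002, -0.004, 0],
  [1, -4, 15, 18, 0, -0.003, 0],
  [1, -3, 8, 10, 0, 0, 0],
  [1, 0, 0, 0, 0, 0, 0],
  [1, 0, 0, 0, 0, 0, 0],
])

```text
clock: 33.35
tool_pos: [0.5003, -0.0729, 0.167]
eef_rot: [0.989, -0.146, 0.005, -0.006]
contact_force: [-0.1, -0.2, -0.1]
opening: 1.001
```

Run:
```python
from plan import *
st()
import cv2
for n in ("scene",): cv2.imwrite(f"pics/{n}15.png",r.snapshot(n)[:,:,::-1])
from crop import crop
crop("pics/scene15.png","pics/d19.png",240,110,130,100,6)
plan([(.481,-.106,.15,-17.3,1)],1)
```

```text
t 33.35 tcp [ 0.5003 -0.0729  0.167 ] xang -16.79 tilt [0.0119 0.0106] F [-0.05 -0.18 -0.1 ] M [-0.03  0.1   0.03] open 1.001 q [-0.01  0.65  0.12  2.01 -0.18  0.48 -0.05]
[[1.0, -9.1, 37.5, 16.5, -0.014, -0.008, 0.009]] 1
```

View pics/d19.png

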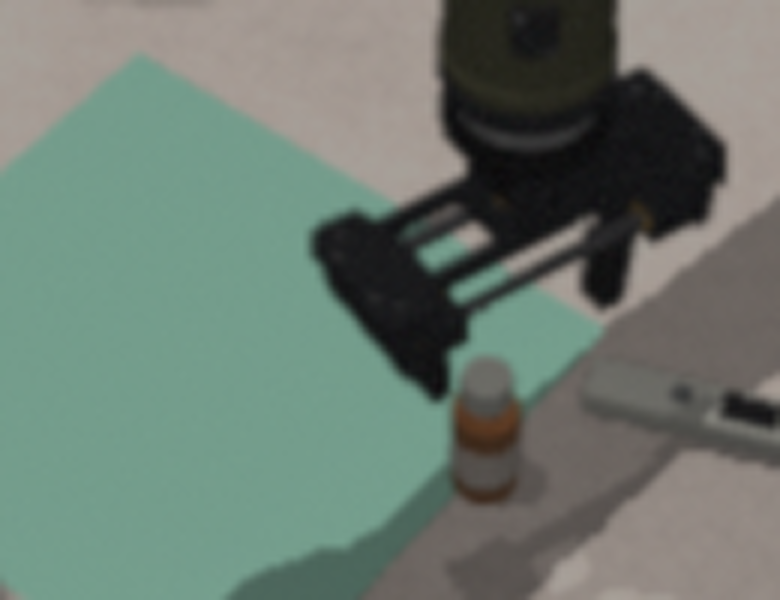

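Request:
play_rows([
  [1, -3, 12, 4, -0.005, -0.004, 0.003],
  [1, -3, 12, 4, -0.005, -0.004, 0.003],
  [1, -3, 12, 4, -0.004, 0, 0.003],
  [1, 0, 0, 0, 0, 0, 0],
  [1, 0, 0, 0, 0, 0, 0],
  [1, 0, 0, 0, 0, 0, 0],
  [1, 0, 0, 0, 0, 0, 0],
  [1, 0, 0, 0, 0, 0, 0],
])

```text
clock: 34.4
tool_pos: [0.4811, -0.1062, 0.1547]
eef_rot: [0.989, -0.15, 0.001, 0.0]
contact_force: [-0.5, -0.5, -0.1]
opening: 1.003
```

Run:
```python
from plan import *
st()
plan([(.481,-.106,.037,-17.3,5)],1)
```

```text
t 34.4 tcp [ 0.4811 -0.1062  0.1547] xang -17.27 tilt [ 0.0017 -0.0011] F [-0.46 -0.48 -0.08] M [-0.09  0.09 -0.01] open 1.003 q [ 0.05  0.66  0.12  2.05 -0.17  0.43 -0.  ]
[[1.0, -0.1, -0.0, 23.5, 0.0, -0.0, 0.0],
[1.0, -0.1, -0.0, 23.5, 0.0, -0.0, 0.0],
[1.0, -0.0, -0.0, 23.5, 0.0, -0.0, 0.0],
[1.0, -0.0, -0.0, 23.5, 0.0, -0.0, 0.0],
[1.0, -0.0, -0.0, 23.5, 0.0, -0.0, 0.0]] 5
```

Request:
play_rows([
  [1, 0, 0, 20, 0, 0, 0],
  [1, 0, 0, 22, 0, 0, 0],
  [1, 0, 0, 22, 0, 0, 0],
  [1, 0, 0, 22, 0, 0, 0],
  [1, 0, 0, 20, 0, 0, 0],
  [1, 0, 0, 10, 0, 0, 0],
  [1, 0, 0, 0, 0, 0, 0],
  [1, 0, 0, 0, 0, 0, 0],
])

```text
clock: 35.4
tool_pos: [0.4846, -0.1056, 0.0367]
eef_rot: [0.989, -0.149, 0.004, 0.0]
contact_force: [-0.1, -0.2, -0.5]
opening: 0.999
```

Run:
```python
from plan import *
st()
import cv2
for n in ("scene",): cv2.imwrite(f"pics/{n}16.png",r.snapshot(n)[:,:,::-1])
from crop import crop
crop("pics/scene16.png","pics/d20.png",240,120,130,100,6)
plan([(.481,-.106,.037,-17.3,1)],1)
```

```text
t 35.4 tcp [ 0.4846 -0.1056  0.0367] xang -17.15 tilt [ 0.0074 -0.0015] F [-0.05 -0.18 -0.47] M [-0.09  0.1   0.01] open 0.999 q [ 0.1   0.89  0.04  2.1  -0.2   0.15  0.02]
[[1.0, -3.4, 1.5, -0.3, -0.001, -0.008, 0.003]] 1
```

View pics/d20.png

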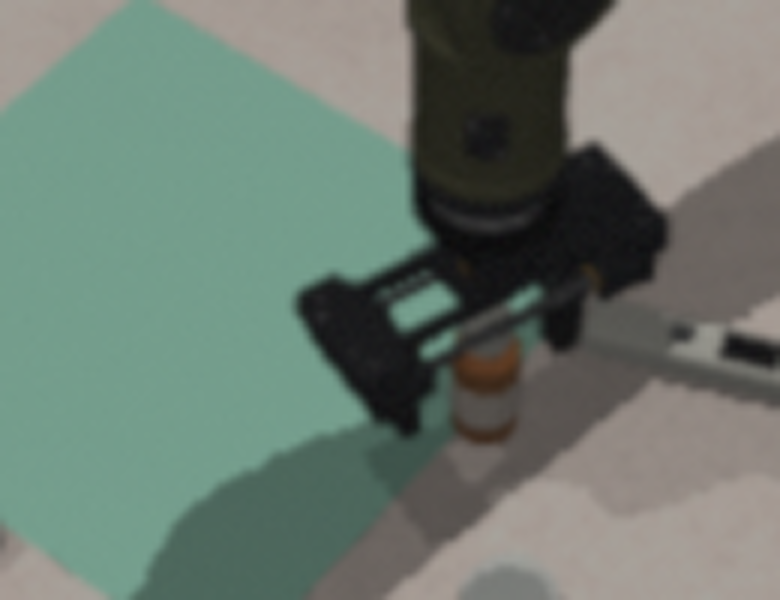

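Request:
play_rows([
  [1, -2, 1.5, 0, 0, -0.006, 0.003],
  [0, 0, 0, 0, 0, 0, 0],
  [0, 0, 0, 0, 0, 0, 0],
  [0, 0, 0, 0, 0, 0, 0],
  [0, 0, 0, 0, 0, 0, 0],
  [0, 0, 0, 0, 0, 0, 0],
  [0, 0, 0, -10, 0, 0, 0],
  [0, 0, 0, -20, 0, 0, 0],
])

```text
clock: 36.45
tool_pos: [0.4817, -0.1063, 0.0681]
eef_rot: [0.989, -0.151, 0.0, -0.0]
contact_force: [0.4, -0.8, -1.4]
opening: 0.42
```

Run:
```python
from plan import *
st()
plan([(.4825,-.107,.25,-17.3,4),(.5410,.1758,.25,-17.3,7)],0)
```

```text
t 36.45 tcp [ 0.4817 -0.1063  0.0681] xang -17.33 tilt [0.0005 0.0007] F [ 0.39 -0.82 -1.43] M [-0.08  0.06 -0.03] open 0.42 q [ 0.09  0.83  0.06  2.09 -0.19  0.23  0.02]
[[0.0, 0.3, 0.1, -45.5, -0.0, -0.0, -0.0],
[0.0, 0.3, 0.1, -45.5, -0.0, -0.0, -0.0],
[0.0, 0.3, 0.1, -45.5, -0.0, -0.0, -0.0],
[0.0, 0.2, 0.1, -45.5, -0.0, -0.0, -0.0],
[0.0, -4.0, -41.1, 0.0, 0.0, 0.0, 0.0],
[0.0, -4.0, -41.1, 0.0, 0.0, 0.0, 0.0],
[0.0, -4.0, -41.1, 0.0, 0.0, 0.0, 0.0],
[0.0, -4.0, -41.1, 0.0, 0.0, 0.0, 0.0],
[0.0, -4.0, -41.1, 0.0, 0.0, 0.0, 0.0],
[0.0, -4.0, -41.1, 0.0, 0.0, 0.0, 0.0],
[0.0, -4.0, -41.1, 0.0, 0.0, 0.0, 0.0]] 11
```

Request:
play_rows([
  [0, 0, 0, -40, 0, 0, 0],
  [0, 0, 0, -45, 0, 0, 0],
  [0, 0, 0, -45, 0, 0, 0],
  [0, -2, -20, -35, 0, 0, 0],
  [0, -4, -40, 0, 0, 0, 0],
  [0, -4, -41, 0, 0, 0, 0],
  [0, -4, -41, 0, 0, 0, 0],
  [0, -4, -35, 0, 0, 0, 0],
])

```text
clock: 37.45
tool_pos: [0.5166, 0.0689, 0.2446]
eef_rot: [0.988, -0.155, 0.002, -0.001]
contact_force: [0.6, -0.4, -1.9]
opening: 0.422
```

Run:
```python
from plan import *
st()
plan([(.5407,.176,.22,-17.3,5)],0)
```

```text
t 37.45 tcp [0.5166 0.0689 0.2446] xang -17.85 tilt [0.0048 0.0006] F [ 0.6  -0.4  -1.86] M [-0.06  0.07 -0.01] open 0.422 q [-0.35  0.55  0.21  1.89 -0.17  0.72 -0.36]
[[0.0, -2.0, -21.9, 5.0, -0.0, -0.001, -0.002],
[0.0, -2.0, -21.9, 4.9, -0.0, -0.001, -0.002],
[0.0, -1.9, -21.9, 4.9, -0.0, -0.001, -0.002],
[0.0, -1.9, -21.9, 4.9, -0.0, -0.001, -0.002],
[0.0, -1.8, -21.9, 4.9, -0.0, -0.001, -0.002]] 5
```

Request:
play_rows([
  [0, -2, -22, 5, 0, -0.001, -0.002],
  [0, -2, -22, 5, 0, -0.001, -0.002],
  [0, -2, -22, 5, 0, -0.001, -0.002],
  [0, -2, -20, 5, 0, 0, -0.002],
  [0, -2, -15, 5, 0, 0, 0],
  [0, 0, 0, 0, 0, 0, 0],
  [0, 0, 0, 0, 0, 0, 0],
  [0, 0, 0, 0, 0, 0, 0],
])

```text
clock: 38.45
tool_pos: [0.5362, 0.1741, 0.2201]
eef_rot: [0.989, -0.149, -0.0, -0.001]
contact_force: [-0.7, -0.6, -1.5]
opening: 0.425
```

Run:
```python
from plan import *
st()
plan([(.5407,.176,.155,-17.3,5)],0)
```

```text
t 38.45 tcp [0.5362 0.1741 0.2201] xang -17.19 tilt [0.0001 0.0014] F [-0.73 -0.63 -1.52] M [-0.02  0.06  0.01] open 0.425 q [-0.52  0.64  0.21  1.79 -0.19  0.73 -0.51]
[[0.0, 0.7, -0.6, 13.0, -0.0, 0.0, 0.0],
[0.0, 0.7, -0.6, 13.0, -0.0, 0.0, 0.0],
[0.0, 0.7, -0.6, 13.0, -0.0, 0.0, 0.0],
[0.0, 0.7, -0.6, 13.0, -0.0, 0.0, 0.0],
[0.0, 0.7, -0.6, 13.0, -0.0, 0.0, 0.0]] 5
```

Request:
play_rows([
  [0, 2, -1, 10, 0, 0, 0],
  [0, 2, -1, 13, 0, 0, 0],
  [0, 0, 0, 13, 0, 0, 0],
  [0, 0, 0, 13, 0, 0, 0],
  [0, 0, 0, 10, 0, 0, 0],
  [0, 0, 0, 0, 0, 0, 0],
  [0, 0, 0, 0, 0, 0, 0],
  [0, 0, 0, 0, 0, 0, 0],
])

```text
clock: 39.45
tool_pos: [0.5409, 0.1732, 0.1565]
eef_rot: [0.989, -0.151, -0.0, -0.0]
contact_force: [0.2, -0.2, -1.1]
opening: 0.423
```

Run:
```python
from plan import *
st()
plan([(.5407,.176,.155,-17.3,1)],0)
```

```text
t 39.45 tcp [0.5409 0.1732 0.1565] xang -17.34 tilt [-0.0008  0.0005] F [ 0.24 -0.2  -1.09] M [-0.09  0.11  0.05] open 0.423 q [-0.5   0.74  0.18  1.83 -0.22  0.6  -0.48]
[[0.0, -1.0, -2.6, 1.5, -0.0, 0.001, -0.001]] 1
```

Request:
play_rows([
  [0, -0.8, -2.6, 0, 0, 0, 0],
  [0, 0, 0, 0, 0, 0, 0],
  [0, 0, 0, 0, 0, 0, 0],
  [0, 0, 0, 0, 0, 0, 0],
  [0, 0, 0, 0, 0, 0, 0],
  [0, 0, 0, 0, 0, 0, 0],
  [0, 0, 0, 0, 0, 0, 0],
  [0, 0, 0, 0, 0, 0, 0],
])

```text
clock: 40.45
tool_pos: [0.5414, 0.1764, 0.1574]
eef_rot: [0.989, -0.151, 0.0, -0.001]
contact_force: [-0.2, 0.1, -1.4]
opening: 0.42
```

Run:
```python
from plan import *
st()
import cv2
for n in ("scene","top"): cv2.imwrite(f"pics/{n}17.png",r.snapshot(n)[:,:,::-1])
from crop import crop
crop("pics/scene17.png","pics/d21.png",365,210,80,60,10)
crop("pics/top17.png","pics/d22.png",235,175,80,60,8)
p=np.array(r.get_state()["tool_pos"])
from lib import *
overlay("scene","pics/scene17.png","pics/e7.png",(365,210,80,60,10),carrier(.5618,.2425,np.radians(72.7),.08)+bottle(p[0],p[1],p[2]-.038))
```

```text
t 40.45 tcp [0.5414 0.1764 0.1574] xang -17.33 tilt [0.001  0.0011] F [-0.24  0.12 -1.42] M [-0.1   0.09  0.02] open 0.42 q [-0.5   0.73  0.18  1.83 -0.22  0.6  -0.49]
```

View pics/d21.png

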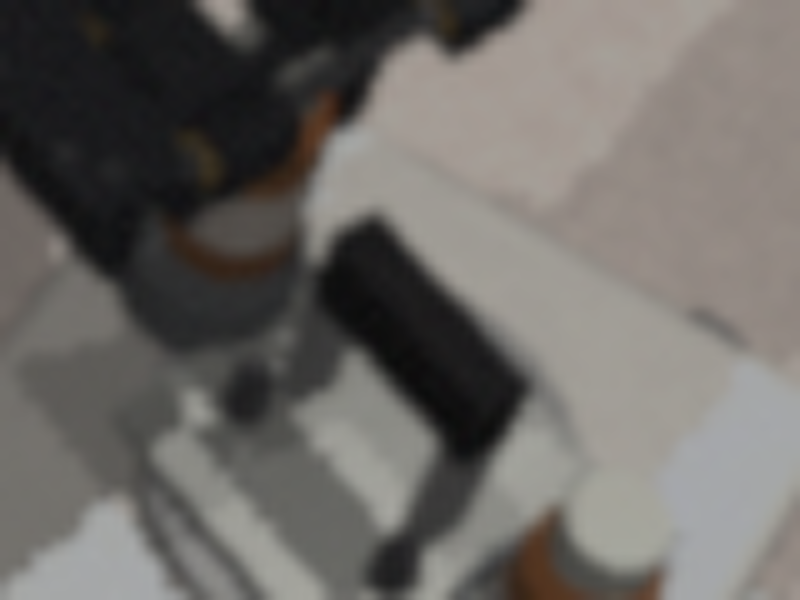

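View pics/e7.png

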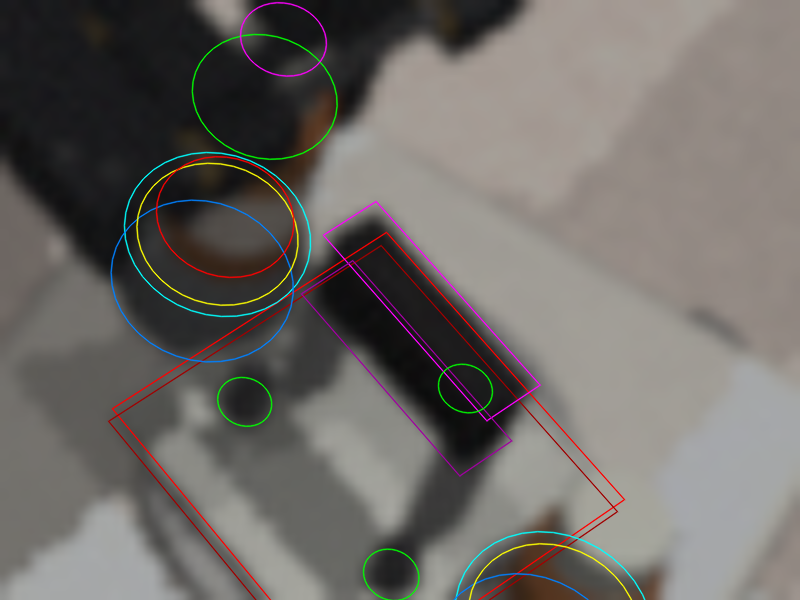

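View pics/d22.png

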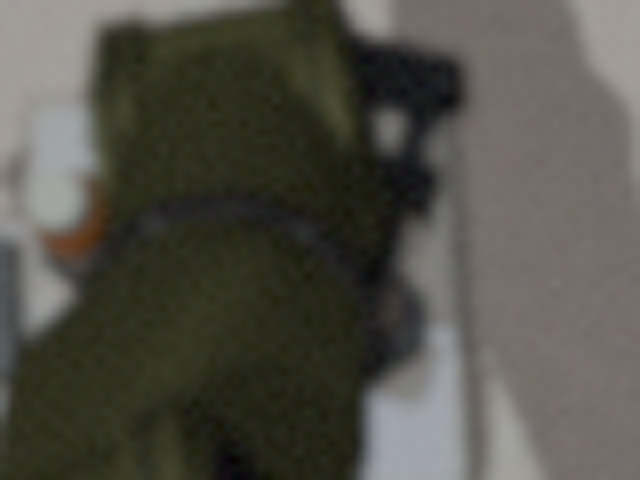

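Bottle base lies as predicted over the cup (bottom edge at (237,278)). Lower it.

Request:
play_rows([
  [0, 0.3, 0, 3, 0, 0, 0],
  [0, 0, 0, 3, 0, 0, 0],
  [0, 0, 0, 3, 0, 0, 0],
  [0, 0, 0, 3, 0, 0, 0],
  [0, 0, 0, 3, 0, 0, 0],
  [0, 0, 0, 3, 0, 0, 0],
  [0, 0, 0, 3, 0, 0, 0],
  [0, 0, 0, 0, 0, 0, 0],
])

```text
clock: 41.55
tool_pos: [0.5416, 0.1762, 0.1345]
eef_rot: [0.989, -0.151, 0.0, -0.0]
contact_force: [0.2, 0.7, -1.8]
opening: 0.423
```

Run:
```python
from plan import *
st()
```

```text
t 41.55 tcp [0.5416 0.1762 0.1345] xang -17.33 tilt [0.0004 0.0009] F [ 0.19  0.68 -1.8 ] M [-0.09  0.09 -0.01] open 0.423 q [-0.49  0.77  0.17  1.84 -0.23  0.55 -0.48]
```

Request:
play_rows([
  [0, 0, 0, 3, 0, 0, 0],
  [0, 0, 0, 3, 0, 0, 0],
  [0, 0, 0, 2, 0, 0, 0],
  [0, 0, 0, 1.5, 0, 0, 0],
  [0, 0, 0, 1.5, 0, 0, 0],
  [0, 0, 0, 1.5, 0, 0, 0],
  [0, 0, 0, 1.5, 0, 0, 0],
  [0, 0, 0, 0, 0, 0, 0],
])

```text
clock: 42.55
tool_pos: [0.5414, 0.174, 0.1253]
eef_rot: [0.988, -0.152, 0.001, -0.0]
contact_force: [-0.1, -0.4, 0.6]
opening: 0.42
```

Run:
```python
from plan import *
st()
```

```text
t 42.55 tcp [0.5414 0.174  0.1253] xang -17.46 tilt [0.0011 0.0007] F [-0.13 -0.4   0.57] M [ 0.04  0.22 -0.03] open 0.42 q [-0.49  0.78  0.16  1.85 -0.23  0.53 -0.48]
```

Request:
play_rows([
  [0, 0, -0.5, 0, 0, 0, 0],
  [0, 0, -0.5, 0, 0, 0, 0],
  [0, 0, 0, 1.5, 0, 0, 0],
  [0, 0, 0, 1.5, 0, 0, 0],
  [0, 0, 0, 1.5, 0, 0, 0],
  [0, 0, 0, 1.5, 0, 0, 0],
  [0, 0, 0, 0, 0, 0, 0],
  [0, 0, 0, 0, 0, 0, 0],
])

```text
clock: 43.55
tool_pos: [0.5415, 0.1739, 0.1252]
eef_rot: [0.988, -0.153, 0.001, -0.001]
contact_force: [-1.0, -2.0, 2.4]
opening: 0.425
```

Run:
```python
from plan import *
st()
import cv2
cv2.imwrite(f"pics/scene18.png",r.snapshot("scene")[:,:,::-1])
from crop import crop
crop("pics/scene18.png","pics/d23.png",365,210,80,60,10)
```

```text
t 43.55 tcp [0.5415 0.1739 0.1252] xang -17.56 tilt [0.0016 0.0016] F [-1.01 -1.99  2.41] M [-0.16  0.32  0.  ] open 0.425 q [-0.49  0.78  0.16  1.85 -0.23  0.53 -0.48]
```

View pics/d23.png

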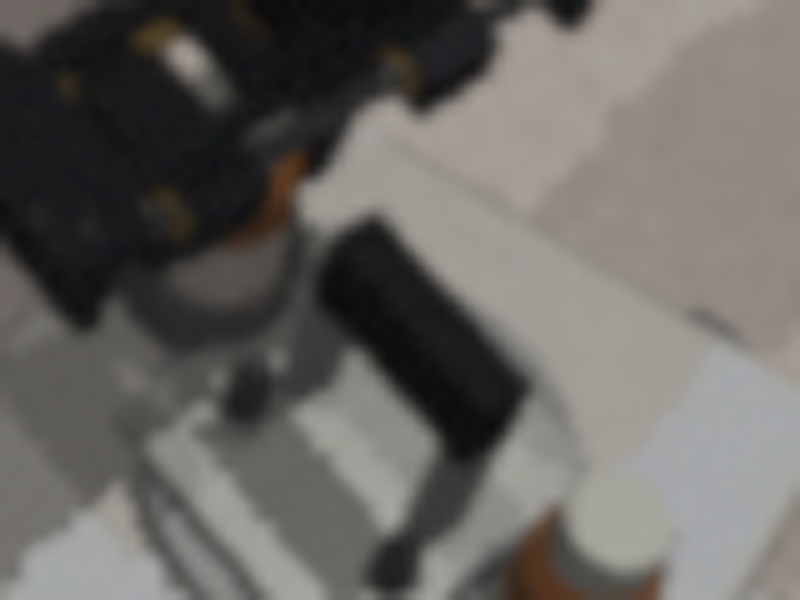

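Bottle B is deep in the cup and the descent has stalled under 2.4 N: seated. Release and rise.

Request:
play_rows([
  [0, 0, 0, 0, 0, 0, 0],
  [0.7, 0, 0, 0, 0, 0, 0],
  [0.7, 0, 0, 0, 0, 0, 0],
  [0.7, 0, 0, 0, 0, 0, 0],
  [0.7, 0, 0, 0, 0, 0, 0],
  [0.7, 0, 0, -10, 0, 0, 0],
  [0.7, 0, 0, -25, 0, 0, 0],
  [0.7, 0, 0, -40, 0, 0, 0],
])

```text
clock: 44.6
tool_pos: [0.5404, 0.174, 0.1995]
eef_rot: [0.988, -0.152, -0.001, 0.0]
contact_force: [0.2, 0.7, 0.1]
opening: 0.698
```

Run:
```python
from plan import *
st()
```

```text
t 44.6 tcp [0.5404 0.174  0.1995] xang -17.54 tilt [-0.003   0.0002] F [0.25 0.66 0.13] M [-0.05  0.12 -0.01] open 0.698 q [-0.51  0.67  0.21  1.79 -0.2   0.7  -0.5 ]
```

Request:
play_rows([
  [0.7, 0, 0, -40, 0, 0, 0],
  [0.7, 0, 10, -20, 0, 0, 0],
  [0.7, 0, 40, 0, 0, 0, 0],
  [0.7, 0, 43, 0, 0, 0, 0],
  [0.7, 0, 43, 0, 0, 0, 0],
  [0.7, 0, 43, 0, 0, 0, 0],
  [0.7, 0, 20, 0, 0, 0, 0],
  [0.7, 0, 0, 0, 0, 0, 0],
])

```text
clock: 45.6
tool_pos: [0.482, -0.0204, 0.2699]
eef_rot: [0.988, -0.152, 0.006, -0.003]
contact_force: [-0.1, 0.2, -0.4]
opening: 0.699
```

Run:
```python
from plan import *
st()
import cv2
for n in ("scene","top"): cv2.imwrite(f"pics/{n}19.png",r.snapshot(n)[:,:,::-1])
from lib import *
for f,b in(("a",bottle(.5825,.3095,.085)+bottle(.541,.1757,.085)+carrier(.5618,.2425,np.radians(72.7),.08)),("b",[])):
  overlay("scene","pics/scene19.png",f"pics/f1{f}.png",(345,190,130,95,6),b)
  overlay("top","pics/top19.png",f"pics/f2{f}.png",(215,165,100,75,8),b)
```

```text
t 45.6 tcp [ 0.482  -0.0204  0.2699] xang -17.52 tilt [0.013  0.0045] F [-0.08  0.2  -0.43] M [-0.08  0.1   0.  ] open 0.699 q [-0.2   0.46  0.22  1.97 -0.15  0.71 -0.19]
```

View pics/f1b.png

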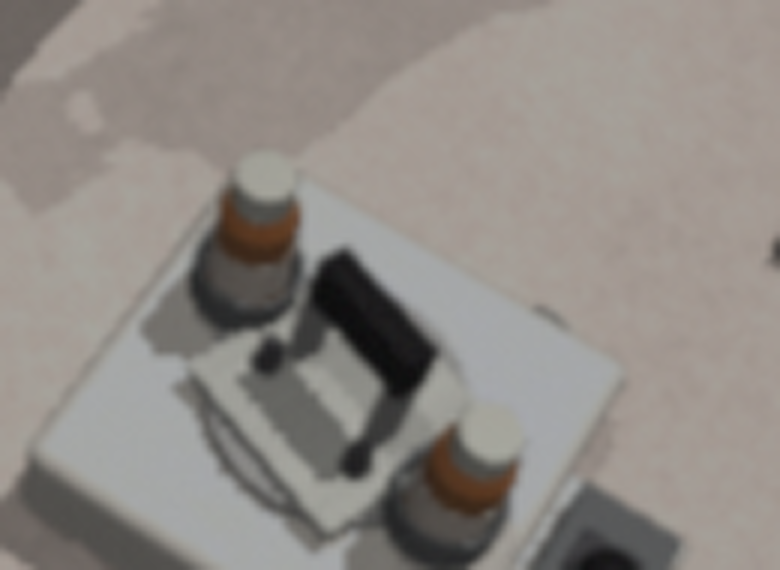

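View pics/f1a.png

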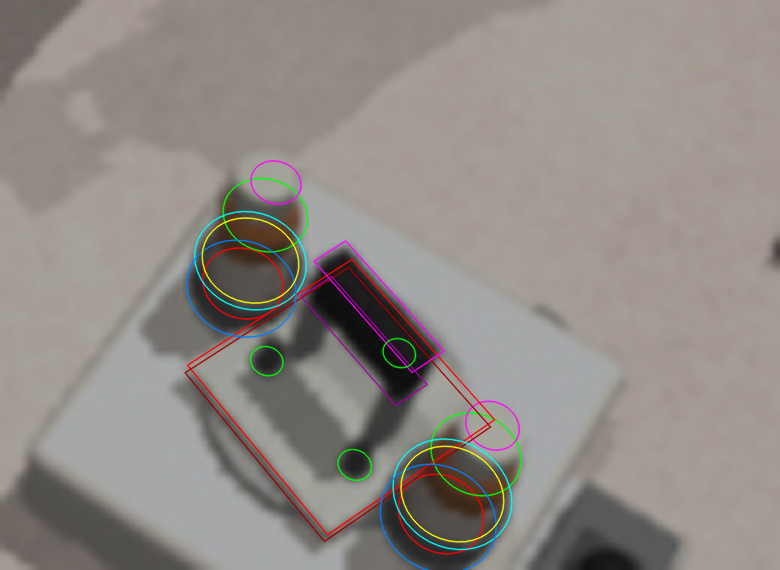

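View pics/f2a.png

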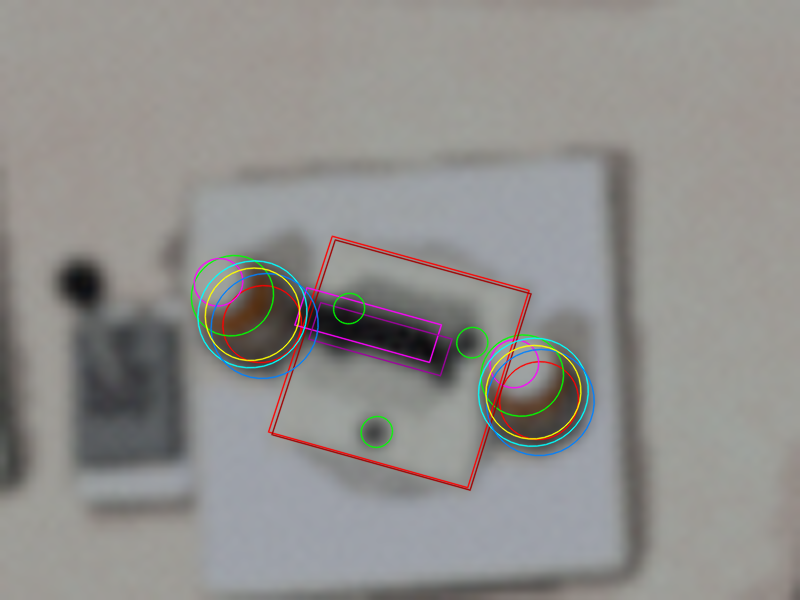

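View pics/scene19.png

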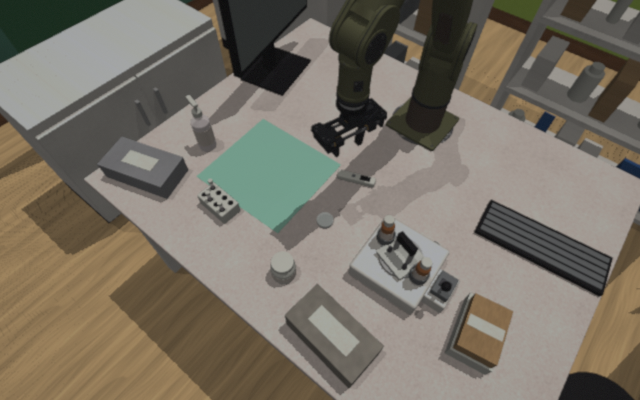

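Run:
```python
from crop import crop
crop("pics/scene19.png","pics/g1.png",370,205,50,45,16)
crop("pics/top19.png","pics/g2.png",232,190,66,40,12)
crop("pics/scene19.png","pics/g3.png",400,250,50,40,16)
```

```text
(no output)
```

View pics/g1.png

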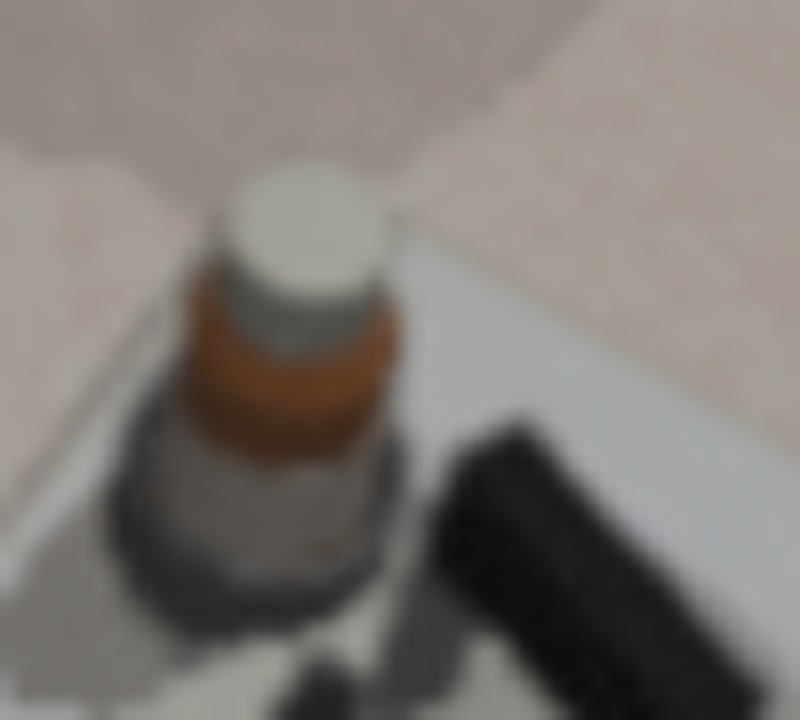

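View pics/g2.png

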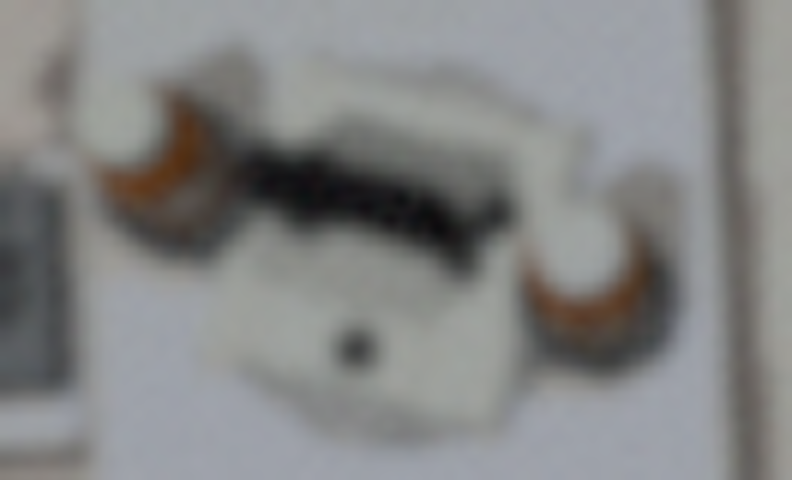

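View pics/g3.png

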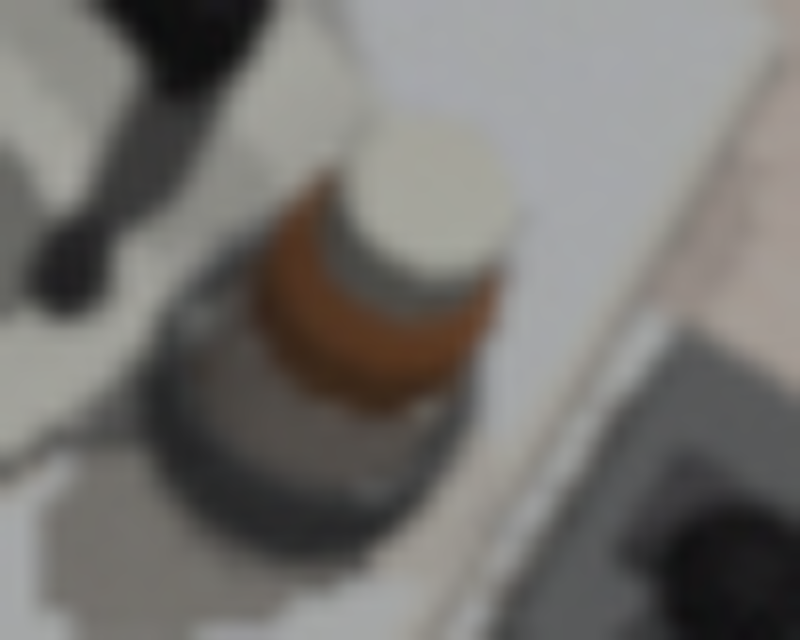

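Run:
```python
from lib import *
P=lambda p,k,o:(np.array(p)+.5)/k-.5+np.array(o)
for nm,s,t in(("A",P([433,190],16,[400,250]),P([122,122],12,[232,190])),("B",P([308,230],16,[370,205]),P([582,248],12,[232,190]))):
    g=least_squares(lambda p:np.r_[(proj("top",p)-t)[0],(proj("scene",p)-s)[0]],[.5,.3,.18]);print(nm,g.x,g.fun,unproj("scene",s,.18),unproj("top",t,.18))
```

```text
A [0.58334438 0.31068771 0.17726934] [-0.04594027  0.01559461 -0.03177717 -0.00720707] [[0.58480102 0.31086558 0.18      ]] [[0.58278425 0.30990476 0.18      ]]
B [0.54047908 0.17062007 0.17888305] [ 0.19131649 -0.08022756  0.14709593  0.0348228 ] [[0.54129905 0.17047678 0.18      ]] [[0.5399902  0.17117531 0.18      ]]
```

Run:
```python
from plan import *
st(); print(r.finish_job())
```

```text
t 45.7 tcp [ 0.4828 -0.0182  0.2696] xang -17.31 tilt [0.0133 0.0054] F [ 0.41  0.67 -0.24] M [-0.04  0.09  0.04] open 0.701 q [-0.2   0.46  0.22  1.97 -0.16  0.71 -0.19]
the job is handed in; nothing more can be done
None
```

I put the carrier on the three studs at about 72.7° yaw, threw the lock lever over to its stop, and stood one amber bottle in each cup. I handed the job in at 45.7 s with the gripper open and clear of everything. The hand-in gives no verdict, so the checks below are mine, from the cameras and the arm readings.

- **Carrier:** the last overlays in both cameras match it home at 80 mm. When I pressed it down, the arm stopped about 2 mm higher than I had calculated. Both bottles showed a similar offset, so I took it as arm or grasp-height error.
- **Lever:** pushing stalled against about 9 N. The ball had moved about 67 mm to x ≈ 0.594, which is the far end, and it looked unchanged in the last picture.
- **Bottles:** both cap tops measured about 177–179 mm above the table, against 180 mm expected, so both look seated and upright.
    - **Bottle A:** its cap is within about 2 mm of the estimated cup centre.
    - **Bottle B:** its cap measured about 5 mm off, inside the 8 mm limit. It probably leans on or sits against the cup's outer wall.
- **Other objects:** nothing else looked moved in the last picture. I checked this by eye and did not measure it.

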